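# Change over the glaze samples in a sliding-lid case

### The job

Change over the samples: turn the clamp knob on the sample case a quarter turn anticlockwise to free the lid, slide the lid along its tracks all the way open, lay every glaze test bar from the case flat on the turntable, none resting on another, and put the crackle tile away flat on the floor of the emptied case. Then slide the lid fully shut and turn the clamp back to locked. Keep the lid in its tracks and do not disturb the other things on the shelf.

Things in the scene. Friction and masses are not known exactly. Their poses are not given: they have to be found in the camera images.
- case: Fixed dark wooden case, 144 wide (x), 281 long (y), rails 46 high (mm). Origin on the shelf under its middle; +y is the way the lid opens. Compartment: y -123 to -7, x -60 to 60, floor 4 high. The half at y 0 to 136 is the tracks' runout. The lid slides in side grooves on ledges 34 high, under lips (underside 41, top 46 high, |x| over 62). A brass clamp post stands at (-94, 0).
- case_in (a point): Middle of the compartment's floor, in the case at (0, -65, 4) mm.
- lid: Loose wooden lid, 130 x 130 x 5 mm, 2 to 3 mm play in the grooves, 160 g, slides at 1 to 3 N. Origin: centre of its underside; axes as the case's. In the case's frame its y is -65 mm fully shut, +71 mm fully open at the end stop; the compartment is wholly clear from +58 mm on. A dark cross bar on top, 132 mm along x, 14 mm thick along y, is centred at the lid's y +50 mm, its top 31 mm above the underside.
- lid_grip (a point): In the middle of the lid's cross bar, 60 mm above the shelf, 5 mm below the bar's top: pinch the bar here across its 14 mm (along y), or push it. The lid's upper face is 21 mm lower.
- clamp (a joint): Angle of the clamp knob, rad, 0 to 1.65, growing anticlockwise seen from above. 0 = locked: its brass tongue points to the case's +x, across the path of the lid's cross bar and 3 to 10 mm from it. From about 1.3 (a quarter turn) the tongue points along the case's +y and the lid can pass. Stiff (0.35 N m); stays where it is left.
- clamp_grip (a point): On the knob's axis, 89 mm above the shelf, in the case at (-94, 0) mm. The knob is a black upright wing 44 mm long, 11 thick, 72 to 98 mm above the shelf, long along this point's x axis (the case's x at joint 0; it turns with the knob; a white dot marks the tongue's end). The tongue below it is 46 mm long from the axis, 10 wide, 48 to 54 mm above the shelf.
- platter_top (a point): Centre of the top face of the turntable's aluminium platter: a round plate of radius 115 mm, its top 24 mm above the shelf. The platter turns on its axis with light friction; the base under it is fixed.
- crackle_tile: Loose square turquoise tile with dark crackle lines, 50 x 50 x 8 mm, 50 g, starting flat on the middle of the platter. Origin at its centre.
- bar1: Glaze test bar, pale green (celadon) with a bare clay end, 20 x 48 x 16 mm (its x, y, z), 36 g, solid; origin at its centre. May be absent. When present it starts lying flat in the case's compartment near (-23.5, -93) mm of the case, long side about along the case's y, with some 25 mm of room on both of its long sides.
- bar2: Glaze test bar, dark blue with a bare clay end, 20 x 48 x 16 mm (its x, y, z), 36 g, solid; origin at its centre. May be absent. When present it starts lying flat in the case's compartment near (23.5, -93) mm of the case, long side about along the case's y, with some 25 mm of room on both of its long sides.
- bar3: Glaze test bar, brown-orange with a bare clay end, 20 x 48 x 16 mm (its x, y, z), 36 g, solid; origin at its centre. May be absent. When present it starts lying flat in the case's compartment near (-23.5, -37) mm of the case, long side about along the case's y, with some 25 mm of room on both of its long sides.
- bar4: Glaze test bar, cream with a bare clay end, 20 x 48 x 16 mm (its x, y, z), 36 g, solid; origin at its centre. May be absent. When present it starts lying flat in the case's compartment near (23.5, -37) mm of the case, long side about along the case's y, with some 25 mm of room on both of its long sides.
- dropper: Amber glass dropper bottle, diameter 38, 104 tall, closed tight (mm); a bystander. Origin at its underside's centre.
- mix_cup: White porcelain mixing cup, diameter 72, 60 tall (mm); a bystander. Origin at its underside's centre.
- tile_stand: Small light wooden tile stand, foot 70 x 100, about 60 tall (mm); a bystander. Origin at its underside's centre.
- pigment_jar: Blue ceramic jar with a wooden cap, diameter 52, 55 tall (mm); a bystander. Origin at its underside's centre.
- glaze_brush: Brush lying flat, 170 long (mm); a bystander. Origin at its underside, near its middle.
- dish: Shallow blue dish, diameter 90, 22 tall (mm); a bystander. Origin at its underside's centre.
Not all that is in view belongs to the job. Leave any green or red look-alike of the lid alone.

How it is judged:
By the outcome, as a careful person would: the job done as asked, in the order asked, and still so for the second after the job is handed in, with the robot touching nothing.
Of bar1, bar2, bar3, bar4 only 2 to 4 are there at a start; the rules pass over those that are not, and their reading is None.
At some moment in a run one of crackle_tile may be knocked a few centimetres aside while the robot is not near it.
Once in a run the grip may slacken for a moment while it holds something.
It also fails if it takes over 210 s, if anything falls off the work surface, if the arm or the gripper's body presses on something with over 40 N, if the wrist force passes 120 N, or if a joint passes its speed limit or range.

### The arm

A 7-joint arm with a two-finger parallel gripper is mounted at the origin on the work surface. World frame = base frame: x ahead of the robot, y to its left, z up, the work surface at z = 0. Lengths are in m, angles in rad, forces in N, time in s.
With the tool pointing down it reaches from about 0.425 to 0.925 m from the base axis. Payload 6.8 kg.
Tool frame: the origin (TCP) lies on the centre line of the jaws, within the pads' length; the fingertips stand robot.tcp_to_tips ahead of it and the grasp point (between the pads) lies 8 mm behind it (robot.tcp_to_tips is the distance from the TCP to the fingertips, in m); x points along the fingers, y is the direction in which the jaws open and shut, and the axes are right-handed (so a half turn about x gives the same grasp; the last joint's range is limited). The gripper opens to 85 mm and grips with 20 to 120 N. Pads are 22 mm wide; open, the fingers measure 114 mm over their backs; the gripper's body (76 mm by 85 mm) begins 54 mm behind the grasp point. The pads swing forward as they close: fully open they stand 13 mm farther back than shut.
Start: joints at [-1.292, 0.477, 0.022, 1.555, -0.011, 1.109, -0.083], TCP at [0.255, 0.625, 0.242] pointing down, gripper open.
Joint ranges: [-2.96, 2.96], [-0.34, 2.1], [-1.41, 1.46], [0.24, 2.44], [-1.37, 4.51], [0.17, 1.92], [-2.96, 2.96]. Speed limits (rad/s): [2.39, 2.39, 3.14, 3.14, 3.14, 3.14, 3.14].

### API

Orientations are given as a unit quaternion [x, y, z, w].
In Python, from plant import robot gives the robot as it stands.
- The arm moves only by the tool apply_moves, never from a script. Its argument "increments" is a list of rows, each an object of numbers: "tx", "ty", "tz": the shift along the tool's x, y, z each as a share of 0.05 m, from -1 to 1; "rx", "ry", "rz": the turn, a rotation vector about the tool's x, y, z each as a share of 60 degrees, from -1 to 1. A call has 1 to 5 rows; each row shifts and turns the commanded pose from where the row before left it, along the tool's axes as they then stand; what a row does not reach is not made up. A row lasts 1/8 s, in which the tool goes at most 62.5 mm and 10.7 degrees, less where a joint would pass 70% of its speed; a pose out of reach is approached as far as the arm can. A call with a number of a shift or a turn outside -1 to 1 is refused whole. A call with a gripper value outside its range is refused whole. "grip" is the closure in counts, from 0 (fully open) to 255 (shut), set as the call begins (left out, the last holds). The fingers move at their own pace and stop on an object; the grip force is fixed at half the most. Time passes only in rows, so rows that do not move let the fingers close. It gives the time, the measured TCP pose, the force and the opening at its end, in the units of the state.
- robot.get_obs(): the state, without advancing time (a new reading comes with each control period).
- robot.read_camera(name): name is "scene" or "top" or "wrist"; returns (picture, depth): 384x512x3 uint8, red, green, blue; 384x512 float32, m along the optical axis (not along the pixel's ray), 0 where there is no reading.
- robot.get_calibration(name): a dict with "K" (3x3 intrinsics, pixels), "eye" and "orientation" of the camera in the world. Camera axes: x right, y down, z forward; pixel columns grow to the right and rows downward; lengths in m; the calibration is good to about 2 mm. The wrist camera is an equidistant fisheye: a pixel r from the principal point sees the ray r / f radians off the axis. A picture is of the moment at which its call begins: read the wrist's pose just before it. get_calibration takes no time and is no camera call; for the wrist camera it gives the pose at the moment of the call.
- robot.hand_in(): hands the job in, once; it reports no verdict.
The state is a dict: "time_s": time; "qpos": joint angles; "dq": joint speeds; "joint_torque": joint torques, N m; "position": TCP position; "tool_rot": TCP orientation; "wrist_force": force on the tool from outside, world axes, zero at the start; "torque": the same for the moment, N m; "width": opening from 0.0 (shut) to 1.0 (fully open).
Only numpy, scipy, OpenCV 4.12 (cv2) and the standard library are available. Lean on these libraries where they do the work, as an engineer would, in place of code of your own. Each camera call takes 0.05 s, during which the arm holds its last target.

## Working session

There is one attempt and no reset: what is moved stays moved. The work goes in short steps, Python scripts to look and compute and a tool call to move; the robot and the scene stay as the last step left them, time stands still between calls to the robot, and variables do not carry over. Pictures are saved under pics/ and viewed, and the job is handed in when it is done.

Besides the shell and the picture viewer there is one more tool, called in YAML: its name, and indented under it one key for each argument. apply_moves: Moves the arm, as the interface text tells. Its arguments: {"type":"object","properties":{"increments":{"type":"array"},"grip":{"type":"number"}},"required":["increments"]}

```bash
ls; mkdir -p pics; python3 - <<'E'
from plant import robot
import cv2,numpy as np
o=robot.get_obs();print({k:np.round(v,3) if not isinstance(v,dict) else v for k,v in o.items()}, robot.tcp_to_tips)
for n in ["scene","top","wrist"]:
    c=robot.get_calibration(n);print(n,{k:np.round(v,4).tolist() if not isinstance(v,str) else v for k,v in c.items()})
    im,d=robot.read_camera(n);cv2.imwrite(f"pics/{n}0.png",im[:,:,::-1]);np.save(f"{n}0d.npy",d)
E
```

```text
pics
{'time_s': np.float64(0.0), 'qpos': array([-1.292,  0.478,  0.022,  1.556, -0.012,  1.109, -0.083]), 'dq': array([-0.   ,  0.001,  0.   , -0.   ,  0.   ,  0.002, -0.001]), 'joint_torque': array([-0.0000e+00, -5.9644e+01,  1.6080e+00, -2.8119e+01,  1.2000e-02,
        9.0000e-03, -0.0000e+00]), 'position': array([0.254, 0.625, 0.241]), 'tool_rot': array([ 0.135,  0.694, -0.137,  0.694]), 'wrist_force': array([0.452, 0.031, 0.161]), 'torque': array([ 0.037,  0.062, -0.004]), 'width': np.float64(1.003)} 0.011
scene {'K': [[483.6882, 0.0, 259.0351], [0.0, 483.6882, 199.2118], [0.0, 0.0, 1.0]], 'eye': [1.7141, -0.3841, 1.1608], 'orientation': [0.7403, 0.5301, -0.244, -0.3337]}
top {'K': [[410.5334, 0.0, 254.567], [0.0, 410.5334, 184.9249], [0.0, 0.0, 1.0]], 'eye': [0.3304, 0.0092, 1.2983], 'orientation': [0.7071, -0.7025, 0.0623, -0.0517]}
wrist {'K': [[297.3186, 0.0, 250.306], [0.0, 297.3186, 189.0196], [0.0, 0.0, 1.0]], 'eye': [0.1831, 0.654, 0.3733], 'orientation': [0.8202, 0.5512, 0.0852, 0.1277]}
```

View pics/scene0.png

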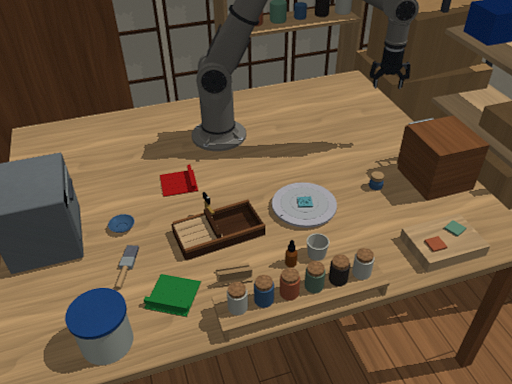

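View pics/top0.png

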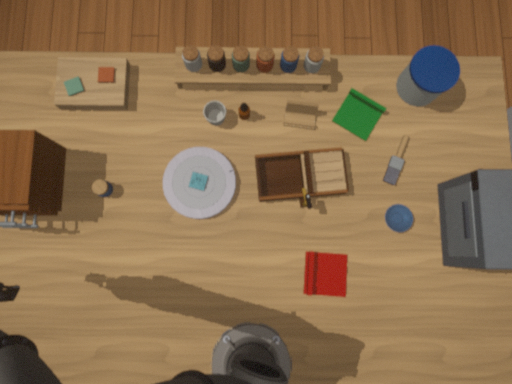

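View pics/wrist0.png

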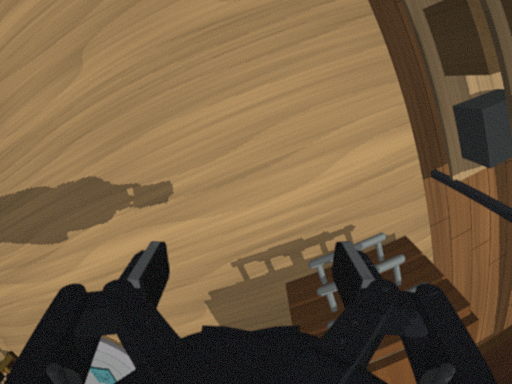

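```bash
cat > h.py <<'E'
from plant import robot
import cv2,numpy as np
from scipy.spatial.transform import Rotation as R
def snap(n,tag=None):
    c=robot.get_calibration(n);im,d=robot.read_camera(n)
    if tag: cv2.imwrite(f"pics/{tag}.png",im[:,:,::-1]);np.save(f"pics/{tag}.npy",d)
    return im,d,c
def ray(c,n,u,v):
    K=np.array(c["K"]);x=(np.asarray(u,float)-K[0,2])/K[0,0];y=(np.asarray(v,float)-K[1,2])/K[1,1]
    if n=="wrist":
        r=np.hypot(x,y);s=np.where(r>1e-9,np.tan(r)/np.maximum(r,1e-9),1);x=x*s;y=y*s
    return np.stack([x,y,np.ones_like(x)],-1)
def pts(c,n,u,v,d):
    return (ray(c,n,u,v)*np.asarray(d)[...,None])@R.from_quat(c["orientation"]).as_matrix().T+np.array(c["eye"])
def atz(c,n,u,v,z):
    r=ray(c,n,u,v)@R.from_quat(c["orientation"]).as_matrix().T;e=np.array(c["eye"])
    return e+r*((z-e[2])/r[...,2])[...,None]
def proj(c,n,P):
    q=(np.atleast_2d(P)-np.array(c["eye"]))@R.from_quat(c["orientation"]).as_matrix()
    K=np.array(c["K"])
    if n=="wrist":
        rr=np.hypot(q[:,0],q[:,1]);th=np.arctan2(rr,q[:,2]);s=th/np.maximum(rr,1e-9)
        return np.c_[K[0,0]*q[:,0]*s+K[0,2],K[1,1]*q[:,1]*s+K[1,2]]
    return np.c_[K[0,0]*q[:,0]/q[:,2]+K[0,2],K[1,1]*q[:,1]/q[:,2]+K[1,2]]
def st():
    o=robot.get_obs();M=R.from_quat(o["tool_rot"]).as_matrix()
    print("t",round(float(o["time_s"]),2),"pos",np.round(o["position"],4),"F",np.round(o["wrist_force"],1),"w",round(float(o["width"]),3),"q",np.round(o["qpos"],2));print("toolx",np.round(M[:,0],3),"y",np.round(M[:,1],3),"z",np.round(M[:,2],3))
    return o,M
E
python3 - <<'E'
from h import *
im=cv2.imread("pics/top0.png")
cv2.imwrite("pics/topcrop0.png",cv2.resize(im[90:290,150:410],None,fx=3,fy=3,interpolation=cv2.INTER_CUBIC))
im=cv2.imread("pics/scene0.png")
cv2.imwrite("pics/scenecrop0.png",cv2.resize(im[160:300,150:350],None,fx=4,fy=4,interpolation=cv2.INTER_CUBIC))
c=robot.get_calibration("top");d=np.load("top0d.npy")
U,V=np.meshgrid(np.arange(512),np.arange(384));P=pts(c,"top",U,V,d)
np.save("P0.npy",P)
for (u,v) in [(280,175),(330,170),(307,165),(199,182),(215,200),(308,192),(308,203),(244,110),(215,112),(102,187),(400,218),(326,270),(358,115),(250,250)]:
    print((u,v),np.round(P[v,u],4))
E
```

```text
(280, 175) [ 0.5741 -0.0912  0.0046]
(330, 170) [ 0.585  -0.2457  0.0382]
(307, 165) [ 0.5945 -0.1696  0.0656]
(199, 182) [0.5446 0.1642 0.0322]
(215, 200) [0.4891 0.1136 0.0267]
(308, 192) [ 0.5128 -0.1735  0.0512]
(308, 203) [ 0.4733 -0.1662  0.0976]
(244, 110) [0.767  0.0255 0.0709]
(215, 112) [0.7836 0.1217 0.0022]
(102, 187) [0.5232 0.4566 0.0536]
(400, 218) [ 0.4385 -0.4709  0.0055]
(326, 270) [ 0.276  -0.2323  0.0047]
(358, 115) [ 0.7779 -0.35    0.0033]
(250, 250) [0.3359 0.0034 0.0021]
```

View pics/topcrop0.png

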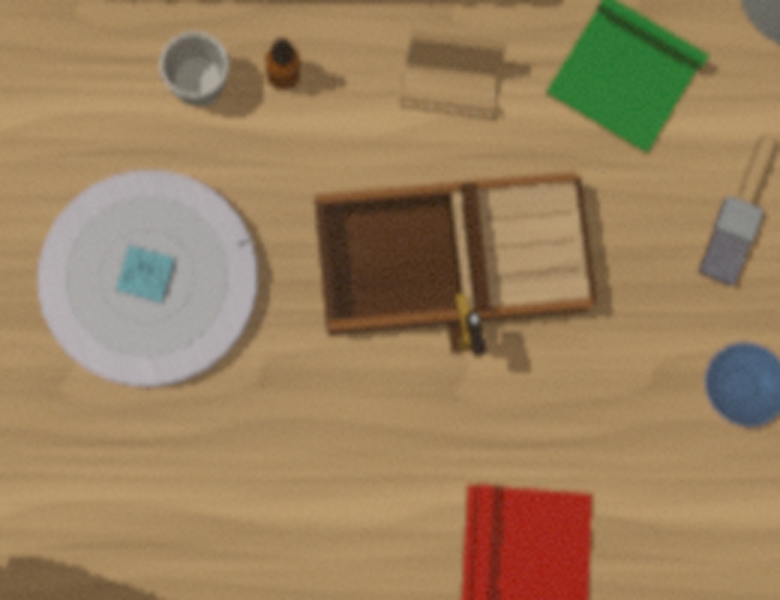

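View pics/scenecrop0.png

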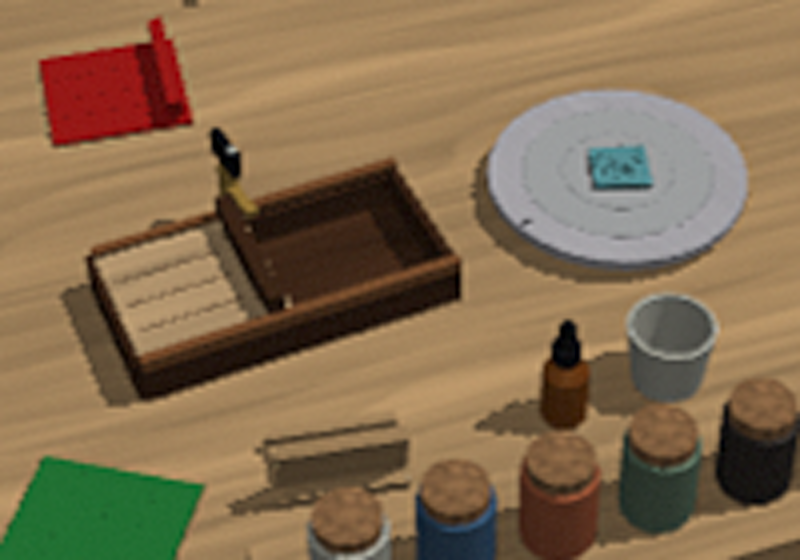

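```bash
python3 - <<'E'
from h import *
c=robot.get_calibration("top")
cr=np.array([(315,195),(578,175),(594,303),(330,332)])/3+[150,90]-0.33
W=atz(c,"top",cr[:,0],cr[:,1],0.046)[:,:2];print(np.round(W,4))
# model corners: +x is up, +y left. outer y extents: -140.5..140.5
M=np.array([(72,140.5),(72,-140.5),(-72,-140.5),(-72,140.5)])/1000
print([np.linalg.norm(W[i]-W[(i+1)%4]) for i in range(4)])
mc=W.mean(0);A=(W-mc).T@M;a=np.arctan2(A[1,0]-A[0,1],A[0,0]+A[1,1]);print("center",mc,"yaw",a,np.degrees(a))
Rm=np.array([[np.cos(a),-np.sin(a)],[np.sin(a),np.cos(a)]])
for n,p in dict(clamp=(-.094,0),grip=(0,-.015)).items(): print(n,mc+Rm@np.array(p))
print(Rm@M.T+mc[:,None]-W.T)
P=np.load("P0.npy")
# knob points
m=(P[...,2]>0.068)&(abs(P[...,0]-.47)<.05)&(abs(P[...,1]+.17)<.05)&(P[...,2]<.11)
Q=P[m];print(len(Q),Q.mean(0),Q.min(0),Q.max(0))
m=(abs(P[...,2]-.0665)<.006)&(abs(P[...,0]-.57)<.09)&(abs(P[...,1]+.17)<.05)
Q=P[m];print("bar",len(Q),Q.mean(0),Q.min(0),Q.max(0));
im=cv2.imread("pics/top0.png").astype(int)
m=(im[...,0]>im[...,2]+30)&(abs(P[...,0]-.545)<.06)&(abs(P[...,1]-.16)<.06)
v,u=np.nonzero(m);W=atz(c,"top",u.astype(float),v.astype(float),.032)[:,:2];print("tile",len(u),W.mean(0),cv2.minAreaRect((W*1000).astype(np.float32)))
m=(P[...,2]>0.015)&(P[...,2]<.035)&(np.hypot(P[...,0]-.545,P[...,1]-.16)<.14)
v,u=np.nonzero(m);W=atz(c,"top",u.astype(float),v.astype(float),.024)[:,:2];print("plat",cv2.minEnclosingCircle(W.astype(np.float32)))
E
```

```text
[[ 0.6303 -0.0089]
 [ 0.6543 -0.2848]
 [ 0.5187 -0.2974]
 [ 0.4866 -0.025 ]]
[np.float64(0.2768889377752654), np.float64(0.13624624207614713), np.float64(0.27421180874487033), np.float64(0.1446560324496215)]
center [ 0.5724796  -0.15403558] yaw 0.10197672572317264 5.84283599250097
clamp [ 0.47896794 -0.16360479]
grip [ 0.5740066  -0.16895765]
[[-5.44282030e-04  4.08623645e-03 -3.50223405e-03 -3.97203659e-05]
 [ 2.00121592e-03 -1.68995850e-03 -3.76061390e-03  3.44935648e-03]]
79 [ 0.48221463 -0.16679032  0.09277744] [ 0.4599282  -0.1801868   0.06825284] [ 0.51937605 -0.15850603  0.10215254]
bar 203 [ 0.57494372 -0.17288658  0.06545052] [ 0.48053449 -0.18692037  0.06061038] [ 0.64214805 -0.15927887  0.07129517]
tile 223 [0.54824652 0.16775774] ((548.4764404296875, 167.97607421875), (47.86201095581055, 46.52163314819336), 75.62725067138672)
plat ((0.5480666756629944, 0.1659833937883377), 0.11494138091802597)
```

```bash
python3 - <<'E'
from h import *
o,M=st()
c=robot.get_calibration("wrist");print(M.T@(c["eye"]-o["position"]));print(M.T@R.from_quat(c["orientation"]).as_matrix())
E
```

```text
t 0.15 pos [0.2545 0.6247 0.2415] F [-0.6 -0.2  0.3] w 1.005 q [-1.29  0.48  0.02  1.56 -0.01  1.11 -0.08]
toolx [-0.    -0.001 -1.   ] y [ 0.377  0.926 -0.001] z [ 0.926 -0.377  0.   ]
[-1.31913859e-01  9.35250069e-05 -7.71000138e-02]
[[-5.77014032e-04 -3.03265905e-01  9.52905797e-01]
 [ 9.99999511e-01 -9.40817680e-04  3.06111922e-04]
 [ 8.03677312e-04  9.52905507e-01  3.03266299e-01]]
```

```bash
cat >> h.py <<'E'
def plan(wps,cur=None,dec=2):
    """wps: list of (x,y,z,yaw_deg of tool y,nrows). tool kept pointing down. prints rows simulated with rounding feedback"""
    o=robot.get_obs();M=R.from_quat(o["tool_rot"]).as_matrix();p=np.array(o["position"])
    rows=[]
    for (x,y,z,yaw,n) in wps:
        yr=np.radians(yaw);ty=np.array([np.cos(yr),np.sin(yr),0]);tx=np.array([0,0,-1.]);T=np.c_[tx,ty,np.cross(tx,ty)]
        for i in range(n):
            k=n-i;dp=M.T@((np.array([x,y,z])-p)/k)/0.05
            rv=R.from_matrix(M.T@T).as_rotvec()/k/np.radians(60)
            dp=np.round(dp,dec);rv=np.round(rv,dec+1)
            if max(abs(dp))>1 or np.linalg.norm(rv)>.178: print("WARN too fast",dp,rv)
            p=p+M@dp*0.05;M=M@R.from_rotvec(rv*np.radians(60)).as_matrix()
            rows.append({a:float(b) for a,b in zip(["tx","ty","tz","rx","ry","rz"],[*dp,*rv]) if b!=0})
    import json
    for i in range(0,len(rows),5): print(json.dumps(rows[i:i+5]).replace(" ",""))
E
python3 - <<'E'
from h import *
plan([(.5,.28,.27,0,8),(.479,-.164,.22,-84.2,10)])
E
```

```text
WARN too fast [-0.07 -0.28  1.02] [0.141 0.    0.   ]
WARN too fast [-0.07 -0.13  1.05] [0.142 0.    0.   ]
WARN too fast [-0.07  0.03  1.06] [0.141 0.    0.   ]
WARN too fast [-0.07  0.18  1.04] [0.142 0.    0.   ]
[{"tx":-0.07,"ty":-0.57,"tz":0.89,"rx":0.141},{"tx":-0.07,"ty":-0.43,"tz":0.97,"rx":0.141},{"tx":-0.07,"ty":-0.28,"tz":1.02,"rx":0.141},{"tx":-0.07,"ty":-0.13,"tz":1.05,"rx":0.142},{"tx":-0.07,"ty":0.03,"tz":1.06,"rx":0.141}]
[{"tx":-0.07,"ty":0.18,"tz":1.04,"rx":0.142},{"tx":-0.07,"ty":0.34,"tz":1.0,"rx":0.141,"ry":0.001},{"tx":-0.07,"ty":0.48,"tz":0.94,"rx":0.142,"rz":0.001},{"tx":0.1,"ty":-0.04,"tz":0.89,"rx":0.14},{"tx":0.1,"ty":0.09,"tz":0.88,"rx":0.14}]
[{"tx":0.1,"ty":0.22,"tz":0.86,"rx":0.14},{"tx":0.1,"ty":0.34,"tz":0.82,"rx":0.14},{"tx":0.1,"ty":0.46,"tz":0.76,"rx":0.141},{"tx":0.1,"ty":0.56,"tz":0.69,"rx":0.14},{"tx":0.1,"ty":0.66,"tz":0.6,"rx":0.141}]
[{"tx":0.1,"ty":0.74,"tz":0.5,"rx":0.14},{"tx":0.1,"ty":0.8,"tz":0.38,"rx":0.141},{"tx":0.1,"ty":0.86,"tz":0.26,"rx":0.14}]
```

apply_moves:
  increments:
    - {"tx": -0.07, "ty": -0.57, "tz": 0.89, "rx": 0.141}
    - {"tx": -0.07, "ty": -0.43, "tz": 0.97, "rx": 0.141}
    - {"tx": -0.07, "ty": -0.28, "tz": 1.0, "rx": 0.141}
    - {"tx": -0.07, "ty": -0.13, "tz": 1.0, "rx": 0.142}
    - {"tx": -0.07, "ty": 0.03, "tz": 1.0, "rx": 0.141}
  grip: 0

```text
schema error: expected keys tx, ty, tz, rx, ry, rz
```

apply_moves:
  increments:
    - {"tx": -0.07, "ty": 0.18, "tz": 1.0, "rx": 0.142}
    - {"tx": -0.07, "ty": 0.34, "tz": 1.0, "rx": 0.141}
    - {"tx": -0.07, "ty": 0.48, "tz": 0.94, "rx": 0.142}
    - {"tx": 0.1, "ty": -0.04, "tz": 0.89, "rx": 0.14}
    - {"tx": 0.1, "ty": 0.09, "tz": 0.88, "rx": 0.14}

```text
schema error: expected keys tx, ty, tz, rx, ry, rz
```

apply_moves:
  increments:
    - {"tx": 0.1, "ty": 0.22, "tz": 0.86, "rx": 0.14}
    - {"tx": 0.1, "ty": 0.34, "tz": 0.82, "rx": 0.14}
    - {"tx": 0.1, "ty": 0.46, "tz": 0.76, "rx": 0.141}
    - {"tx": 0.1, "ty": 0.56, "tz": 0.69, "rx": 0.14}
    - {"tx": 0.1, "ty": 0.66, "tz": 0.6, "rx": 0.141}

```text
schema error: expected keys tx, ty, tz, rx, ry, rz
```

```bash
python3 - <<'E'
from h import *
st()
plan([(.479,-.164,.22,-84.2,4)])
im,d,c=snap("wrist","w1")
E
```

```text
t 0.15 pos [0.2545 0.6247 0.2415] F [-0.6 -0.2  0.3] w 1.005 q [-1.29  0.48  0.02  1.56 -0.01  1.11 -0.08]
toolx [-0.    -0.001 -1.   ] y [ 0.377  0.926 -0.001] z [ 0.926 -0.377  0.   ]
WARN too fast [ 0.11 -3.23  2.53] [0.634 0.    0.   ]
WARN too fast [ 0.11 -0.99  3.98] [ 0.633  0.001 -0.   ]
WARN too fast [0.11 1.67 3.74] [0.634 0.    0.   ]
WARN too fast [0.11 3.63 1.92] [ 0.633  0.001 -0.   ]
[{"tx":0.11,"ty":-3.23,"tz":2.53,"rx":0.634},{"tx":0.11,"ty":-0.99,"tz":3.98,"rx":0.633,"ry":0.001},{"tx":0.11,"ty":1.67,"tz":3.74,"rx":0.634},{"tx":0.11,"ty":3.63,"tz":1.92,"rx":0.633,"ry":0.001}]
```

View pics/w1.png

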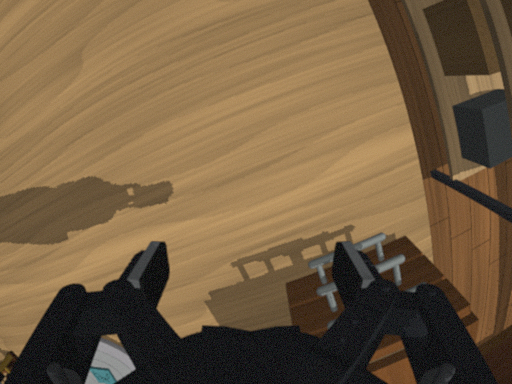

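The rows need all six keys; nothing moved. Picture unchanged from the start. Redo with all keys.

```bash
sed -i 's/ if b!=0})/})/' h.py
```

apply_moves:
  increments:
    - {"tx": -0.07, "ty": -0.57, "tz": 0.89, "rx": 0.141, "ry": 0, "rz": 0}
    - {"tx": -0.07, "ty": -0.43, "tz": 0.97, "rx": 0.141, "ry": 0, "rz": 0}
    - {"tx": -0.07, "ty": -0.28, "tz": 1.0, "rx": 0.141, "ry": 0, "rz": 0}
    - {"tx": -0.07, "ty": -0.13, "tz": 1.0, "rx": 0.142, "ry": 0, "rz": 0}
    - {"tx": -0.07, "ty": 0.03, "tz": 1.0, "rx": 0.141, "ry": 0, "rz": 0}
  grip: 0

```text
time_s: 0.82
position: [0.4047, 0.4129, 0.2599]
tool_rot: [0.379, 0.597, -0.379, 0.597]
wrist_force: [-0.2, 0.6, 0.4]
width: 1.0
```

apply_moves:
  increments:
    - {"tx": -0.07, "ty": 0.18, "tz": 1.0, "rx": 0.142, "ry": 0, "rz": 0}
    - {"tx": -0.07, "ty": 0.34, "tz": 1.0, "rx": 0.141, "ry": 0, "rz": 0}
    - {"tx": -0.07, "ty": 0.48, "tz": 0.94, "rx": 0.142, "ry": 0, "rz": 0}
    - {"tx": 0.1, "ty": -0.04, "tz": 0.89, "rx": 0.14, "ry": 0, "rz": 0}
    - {"tx": 0.1, "ty": 0.09, "tz": 0.88, "rx": 0.14, "ry": 0, "rz": 0}

```text
time_s: 1.45
position: [0.4913, 0.197, 0.2601]
tool_rot: [0.569, 0.42, -0.569, 0.42]
wrist_force: [1.3, -0.1, 0.8]
width: 1.001
```

apply_moves:
  increments:
    - {"tx": 0.1, "ty": 0.22, "tz": 0.86, "rx": 0.14, "ry": 0, "rz": 0}
    - {"tx": 0.1, "ty": 0.34, "tz": 0.82, "rx": 0.14, "ry": 0, "rz": 0}
    - {"tx": 0.1, "ty": 0.46, "tz": 0.76, "rx": 0.141, "ry": 0, "rz": 0}
    - {"tx": 0.1, "ty": 0.56, "tz": 0.69, "rx": 0.14, "ry": 0, "rz": 0}
    - {"tx": 0.1, "ty": 0.66, "tz": 0.6, "rx": 0.141, "ry": 0, "rz": 0}

```text
time_s: 2.08
position: [0.4805, -0.0246, 0.2353]
tool_rot: [0.682, 0.188, -0.682, 0.188]
wrist_force: [0.2, -1.3, -0.6]
width: 0.998
```

```bash
python3 - <<'E'
from h import *
st()
plan([(.479,-.164,.22,-84.2,4)])
im,d,c=snap("wrist","w2")
E
```

```text
t 2.08 pos [ 0.4805 -0.0246  0.2353] F [ 0.2 -1.3 -0.6] w 0.998 q [-0.7   0.18  0.71  2.05 -0.15  0.96 -0.95]
toolx [ 0.  0. -1.] y [ 0.512 -0.859 -0.   ] z [-0.859 -0.512 -0.001]
[{"tx":0.08,"ty":0.6,"tz":0.36,"rx":0.104,"ry":-0.0,"rz":0.0},{"tx":0.07,"ty":0.63,"tz":0.3,"rx":0.104,"ry":-0.0,"rz":0.0},{"tx":0.08,"ty":0.66,"tz":0.23,"rx":0.104,"ry":-0.0,"rz":0.0},{"tx":0.07,"ty":0.68,"tz":0.15,"rx":0.105,"ry":-0.0,"rz":0.0}]
```

View pics/w2.png

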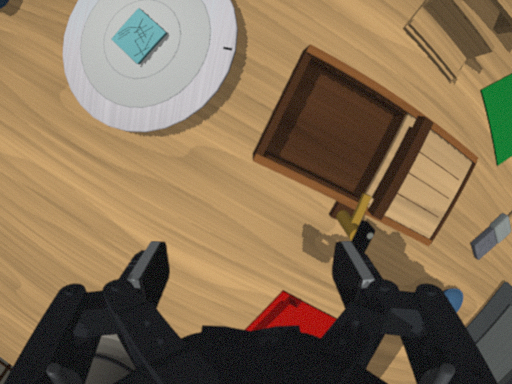

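```bash
python3 - <<'E'
from h import *
im=cv2.imread("pics/w2.png")
cv2.imwrite("pics/w2c.png",cv2.resize(im[40:260,240:490],None,fx=3.2,fy=2.7,interpolation=cv2.INTER_CUBIC) if 0 else cv2.resize(im[35:255,240:490],None,fx=2.7,fy=2.7,interpolation=cv2.INTER_CUBIC))
c=robot.get_calibration("wrist")
cr=np.array([(310,46),(476,156),(431,243),(254,155)],float)
W=atz(c,"wrist",cr[:,0],cr[:,1],0.046)[:,:2];print(np.round(W,4))
E
```

```text
[[ 0.629  -0.0186]
 [ 0.6532 -0.2865]
 [ 0.5165 -0.3042]
 [ 0.4944 -0.0274]]
```

View pics/w2c.png

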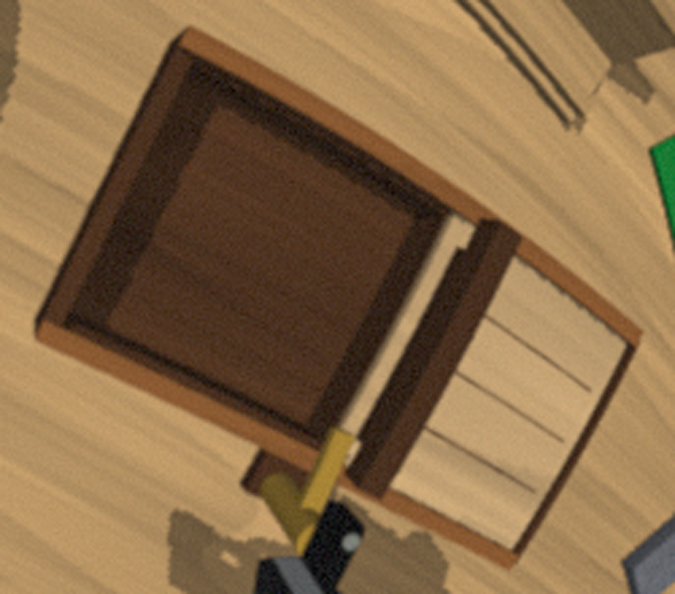

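apply_moves:
  increments:
    - {"tx": 0.08, "ty": 0.6, "tz": 0.36, "rx": 0.104, "ry": 0, "rz": 0.0}
    - {"tx": 0.07, "ty": 0.63, "tz": 0.3, "rx": 0.104, "ry": 0, "rz": 0.0}
    - {"tx": 0.08, "ty": 0.66, "tz": 0.23, "rx": 0.104, "ry": 0, "rz": 0.0}
    - {"tx": 0.07, "ty": 0.68, "tz": 0.15, "rx": 0.105, "ry": 0, "rz": 0.0}
    - {"tx": 0, "ty": 0, "tz": 0, "rx": 0, "ry": 0, "rz": 0.0}

```text
time_s: 2.75
position: [0.4793, -0.1655, 0.2202]
tool_rot: [-0.706, -0.035, 0.706, -0.036]
wrist_force: [-0.2, 0.9, -1.0]
width: 1.003
```

```bash
python3 - <<'E'
from h import *
st()
im,d,c=snap("wrist","w3")
E
```

```text
t 2.75 pos [ 0.4793 -0.1655  0.2202] F [-0.2  0.9 -1. ] w 1.003 q [-0.48  0.29  0.84  2.02 -0.27  0.95 -0.98]
toolx [-0.    -0.001 -1.   ] y [ 0.1   -0.995  0.001] z [-0.995 -0.1    0.   ]
```

View pics/w3.png

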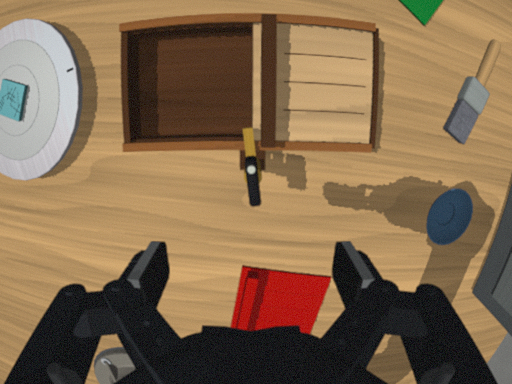

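```bash
cat >> h.py <<'E'
def fitcase(W):
    M=np.array([(72,140.5),(72,-140.5),(-72,-140.5),(-72,140.5)])/1000
    mc=W.mean(0);A=(W-mc).T@M;a=np.arctan2(A[1,0]-A[0,1],A[0,0]+A[1,1])
    Rm=np.array([[np.cos(a),-np.sin(a)],[np.sin(a),np.cos(a)]])
    print("case",np.round(mc,4),"yaw",round(np.degrees(a),2),"res",np.round((Rm@M.T+mc[:,None]-W.T)*1000,1).tolist())
    return mc,a,Rm
E
python3 - <<'E'
from h import *
im=cv2.imread("pics/w3.png")
cv2.imwrite("pics/w3c.png",cv2.resize(im[10:220,110:390],None,fx=2.8,fy=2.8,interpolation=cv2.INTER_CUBIC))
c=robot.get_calibration("wrist");d=np.load("pics/w3.npy")
cr=np.array([(122,26),(378,25),(377.5,153),(124,151)],float)
W=atz(c,"wrist",cr[:,0],cr[:,1],0.046)[:,:2];print(np.round(W,4))
mc,a,Rm=fitcase(W);print(mc+Rm@[-.094,0])
U,V=np.meshgrid(np.arange(512),np.arange(384))
m=(U>235)&(U<270)&(V>150)&(V<215)
P=pts(c,"wrist",U,V,d)
m&=(P[...,2]>.09)&(P[...,2]<.11);Q=P[m];print(len(Q),Q.mean(0));q=Q[:,:2];print(cv2.minAreaRect((q*1000).astype(np.float32)))
print(d[180,253],P[180,253])
E
```

```text
[[ 0.6288 -0.0098]
 [ 0.6581 -0.2828]
 [ 0.5167 -0.3019]
 [ 0.4899 -0.0217]]
case [ 0.5734 -0.1541] yaw 5.9 res [[1.8, 1.4, -0.5, -2.6], [2.9, -3.6, 0.7, 0.0]]
[ 0.47987443 -0.16372213]
566 [ 0.48324796 -0.16537148  0.09776518]
((481.9717712402344, -165.59503173828125), (43.19202423095703, 10.968571662902832), 12.283744812011719)
0.2636437 [ 0.48564453 -0.16545648  0.09848373]
```

View pics/w3c.png

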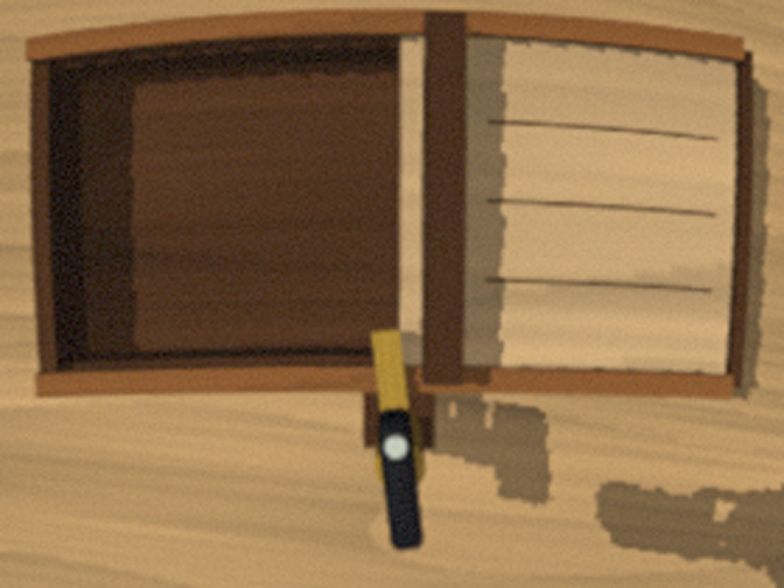

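```bash
python3 - <<'E'
from h import *
plan([(.482,-.1656,.16,-77.7,2),(.482,-.1656,.084,-77.7,3)])
E
```

```text
[{"tx":0.6,"ty":0.02,"tz":-0.02,"rx":-0.053,"ry":0.0,"rz":-0.0},{"tx":0.6,"ty":0.02,"tz":-0.02,"rx":-0.053,"ry":0.001,"rz":-0.0},{"tx":0.51,"ty":0.0,"tz":-0.0,"rx":0.0,"ry":-0.0,"rz":-0.0},{"tx":0.51,"ty":0.0,"tz":-0.0,"rx":0.0,"ry":-0.0,"rz":-0.0},{"tx":0.5,"ty":0.0,"tz":-0.0,"rx":0.0,"ry":-0.0,"rz":-0.0}]
```

apply_moves:
  increments:
    - {"tx": 0.6, "ty": 0.02, "tz": -0.02, "rx": -0.053, "ry": 0.0, "rz": 0}
    - {"tx": 0.6, "ty": 0.02, "tz": -0.02, "rx": -0.053, "ry": 0.001, "rz": 0}
    - {"tx": 0.51, "ty": 0.0, "tz": 0, "rx": 0.0, "ry": 0, "rz": 0}
    - {"tx": 0.51, "ty": 0.0, "tz": 0, "rx": 0.0, "ry": 0, "rz": 0}
    - {"tx": 0.5, "ty": 0.0, "tz": 0, "rx": 0.0, "ry": 0, "rz": 0}
  grip: 0

```text
time_s: 3.42
position: [0.4827, -0.1628, 0.0834]
tool_rot: [0.703, 0.078, -0.702, 0.077]
wrist_force: [0.3, 0.1, 0.0]
width: 0.999
```

apply_moves:
  increments:
    - {"tx": 0, "ty": 0, "tz": 0, "rx": 0, "ry": 0, "rz": 0}
    - {"tx": 0, "ty": 0, "tz": 0, "rx": 0, "ry": 0, "rz": 0}
    - {"tx": 0, "ty": 0, "tz": 0, "rx": 0, "ry": 0, "rz": 0}
    - {"tx": 0, "ty": 0, "tz": 0, "rx": 0, "ry": 0, "rz": 0}
    - {"tx": 0, "ty": 0, "tz": 0, "rx": 0, "ry": 0, "rz": 0}
  grip: 150

```text
time_s: 4.05
position: [0.4825, -0.1646, 0.0847]
tool_rot: [0.704, 0.076, -0.702, 0.076]
wrist_force: [-1.0, 0.1, -0.1]
width: 0.413
```

apply_moves:
  increments:
    - {"tx": 0, "ty": 0, "tz": 0, "rx": 0, "ry": 0, "rz": 0}
    - {"tx": 0, "ty": 0, "tz": 0, "rx": 0, "ry": 0, "rz": 0}
    - {"tx": 0, "ty": 0, "tz": 0, "rx": 0, "ry": 0, "rz": 0}
    - {"tx": 0, "ty": 0, "tz": 0, "rx": 0, "ry": 0, "rz": 0}
    - {"tx": 0, "ty": 0, "tz": 0, "rx": 0, "ry": 0, "rz": 0}
  grip: 255

```text
time_s: 4.68
position: [0.4828, -0.1669, 0.0847]
tool_rot: [0.704, 0.075, -0.702, 0.077]
wrist_force: [1.2, -6.6, -0.4]
width: 0.119
```

apply_moves:
  increments:
    - {"tx": 0, "ty": 0, "tz": 0, "rx": -0.1, "ry": 0, "rz": 0}
    - {"tx": 0, "ty": 0, "tz": 0, "rx": -0.1, "ry": 0, "rz": 0}
    - {"tx": 0, "ty": 0, "tz": 0, "rx": -0.1, "ry": 0, "rz": 0}
    - {"tx": 0, "ty": 0, "tz": 0, "rx": -0.1, "ry": 0, "rz": 0}
    - {"tx": 0, "ty": 0, "tz": 0, "rx": -0.1, "ry": 0, "rz": 0}

```text
time_s: 5.3
position: [0.4823, -0.166, 0.0847]
tool_rot: [0.66, 0.255, -0.659, 0.257]
wrist_force: [-0.4, -1.9, 3.1]
width: 0.114
```

apply_moves:
  increments:
    - {"tx": 0, "ty": 0, "tz": 0, "rx": -0.1, "ry": 0, "rz": 0}
    - {"tx": 0, "ty": 0, "tz": 0, "rx": -0.1, "ry": 0, "rz": 0}
    - {"tx": 0, "ty": 0, "tz": 0, "rx": -0.1, "ry": 0, "rz": 0}
    - {"tx": 0, "ty": 0, "tz": 0, "rx": -0.1, "ry": 0, "rz": 0}
    - {"tx": 0, "ty": 0, "tz": 0, "rx": -0.1, "ry": 0, "rz": 0}

```text
time_s: 5.92
position: [0.4814, -0.1655, 0.0847]
tool_rot: [0.57, 0.418, -0.57, 0.418]
wrist_force: [-4.4, -0.9, 7.3]
width: 0.117
```

apply_moves:
  increments:
    - {"tx": 0, "ty": 0, "tz": 0, "rx": -0.1, "ry": 0, "rz": 0}
    - {"tx": 0, "ty": 0, "tz": 0, "rx": -0.1, "ry": 0, "rz": 0}
    - {"tx": 0, "ty": 0, "tz": 0, "rx": -0.1, "ry": 0, "rz": 0}
    - {"tx": 0, "ty": 0, "tz": 0, "rx": -0.1, "ry": 0, "rz": 0}
    - {"tx": 0, "ty": 0, "tz": 0, "rx": 0, "ry": 0, "rz": 0}

```text
time_s: 6.55
position: [0.4805, -0.1654, 0.0846]
tool_rot: [0.471, 0.528, -0.472, 0.526]
wrist_force: [-7.0, -1.3, 11.1]
width: 0.116
```

```bash
python3 - <<'E'
from h import *
o,M=st();print(np.degrees(np.arctan2(M[1,1],M[0,1])),np.round(o["torque"],2))
E
```

```text
t 6.55 pos [ 0.4805 -0.1654  0.0846] F [-7.  -1.3 11.1] w 0.116 q [ 0.01  0.44  0.25  2.09 -0.18  0.64  0.49]
toolx [-0.002  0.001 -1.   ] y [ 0.994  0.111 -0.002] z [ 0.111 -0.994 -0.001]
6.369457744652549 [-0.14  1.45  0.08]
```

apply_moves:
  increments:
    - {"tx": 0, "ty": 0, "tz": 0, "rx": 0, "ry": 0, "rz": 0}
    - {"tx": 0, "ty": 0, "tz": 0, "rx": 0, "ry": 0, "rz": 0}
    - {"tx": 0, "ty": 0, "tz": 0, "rx": 0, "ry": 0, "rz": 0}
    - {"tx": 0, "ty": 0, "tz": 0, "rx": 0, "ry": 0, "rz": 0}
    - {"tx": 0, "ty": 0, "tz": 0, "rx": 0, "ry": 0, "rz": 0}
  grip: 0

```text
time_s: 7.18
position: [0.4823, -0.1646, 0.0842]
tool_rot: [0.472, 0.527, -0.471, 0.527]
wrist_force: [0.6, -0.2, -0.8]
width: 0.999
```

```bash
python3 - <<'E'
from h import *
plan([(.481,-.1654,.135,6.4,1),(.48,-.168,.20,-5,2),(.55,-.169,.22,-84.1,9)])
E
```

```text
WARN too fast [-1.02 -0.03  0.01] [ 0.    -0.    -0.001]
[{"tx":-1.02,"ty":-0.03,"tz":0.01,"rx":0.0,"ry":-0.0,"rz":-0.001},{"tx":-0.65,"ty":-0.01,"tz":0.03,"rx":0.095,"ry":-0.0,"rz":0.0},{"tx":-0.65,"ty":-0.01,"tz":0.02,"rx":0.095,"ry":-0.0,"rz":0.0},{"tx":-0.04,"ty":0.16,"tz":-0.01,"rx":0.146,"ry":-0.0,"rz":0.0},{"tx":-0.04,"ty":0.15,"tz":-0.03,"rx":0.147,"ry":-0.0,"rz":0.0}]
[{"tx":-0.05,"ty":0.14,"tz":-0.06,"rx":0.146,"ry":-0.0,"rz":0.0},{"tx":-0.04,"ty":0.13,"tz":-0.08,"rx":0.147,"ry":-0.0,"rz":0.0},{"tx":-0.05,"ty":0.12,"tz":-0.1,"rx":0.146,"ry":-0.0,"rz":0.0},{"tx":-0.04,"ty":0.11,"tz":-0.12,"rx":0.147,"ry":0.0,"rz":0.0},{"tx":-0.05,"ty":0.09,"tz":-0.13,"rx":0.146,"ry":0.0,"rz":0.0}]
[{"tx":-0.04,"ty":0.06,"tz":-0.14,"rx":0.147,"ry":0.0,"rz":0.0},{"tx":-0.05,"ty":0.04,"tz":-0.15,"rx":0.146,"ry":0.0,"rz":0.0}]
```

apply_moves:
  increments:
    - {"tx": -1.0, "ty": 0, "tz": 0, "rx": 0, "ry": 0, "rz": 0}
    - {"tx": -0.65, "ty": -0.01, "tz": 0.03, "rx": 0.095, "ry": 0, "rz": 0}
    - {"tx": -0.65, "ty": -0.01, "tz": 0.02, "rx": 0.095, "ry": 0, "rz": 0}
    - {"tx": -0.04, "ty": 0.16, "tz": -0.01, "rx": 0.146, "ry": 0, "rz": 0}
    - {"tx": -0.04, "ty": 0.15, "tz": -0.03, "rx": 0.147, "ry": 0, "rz": 0}

```text
time_s: 7.8
position: [0.4973, -0.1677, 0.204]
tool_rot: [0.59, 0.391, -0.588, 0.391]
wrist_force: [-0.4, -0.1, -0.5]
width: 0.999
```

apply_moves:
  increments:
    - {"tx": -0.05, "ty": 0.14, "tz": -0.06, "rx": 0.146, "ry": 0, "rz": 0}
    - {"tx": -0.04, "ty": 0.13, "tz": -0.08, "rx": 0.147, "ry": 0, "rz": 0}
    - {"tx": -0.05, "ty": 0.12, "tz": -0.1, "rx": 0.146, "ry": 0, "rz": 0}
    - {"tx": -0.04, "ty": 0.11, "tz": -0.12, "rx": 0.147, "ry": 0, "rz": 0}
    - {"tx": -0.05, "ty": 0.09, "tz": -0.13, "rx": 0.146, "ry": 0, "rz": 0}

```text
time_s: 8.43
position: [0.5362, -0.1681, 0.2148]
tool_rot: [0.693, 0.142, -0.692, 0.142]
wrist_force: [0.4, 0.7, -0.4]
width: 1.002
```

apply_moves:
  increments:
    - {"tx": -0.04, "ty": 0.06, "tz": -0.14, "rx": 0.147, "ry": 0, "rz": 0}
    - {"tx": -0.05, "ty": 0.04, "tz": -0.15, "rx": 0.146, "ry": 0, "rz": 0}
    - {"tx": 0, "ty": 0, "tz": 0, "rx": 0, "ry": 0, "rz": 0}

```text
time_s: 8.8
position: [0.5519, -0.1679, 0.2193]
tool_rot: [0.707, 0.037, -0.706, 0.037]
wrist_force: [-0.6, -0.4, -0.9]
width: 0.995
```

```bash
python3 - <<'E'
from h import *
st()
im,d,c=snap("wrist","w4");snap("top","t4")
im=cv2.imread("pics/t4.png")
cv2.imwrite("pics/t4c.png",cv2.resize(im[130:230,230:370],None,fx=5,fy=5,interpolation=cv2.INTER_CUBIC))
E
```

```text
t 8.8 pos [ 0.5519 -0.1679  0.2193] F [-0.6 -0.4 -0.9] w 0.995 q [-0.3   0.39  0.63  1.85 -0.27  0.99 -1.02]
toolx [ 0.001 -0.    -1.   ] y [ 0.105 -0.994  0.   ] z [-0.994 -0.105 -0.001]
```

View pics/w4.png

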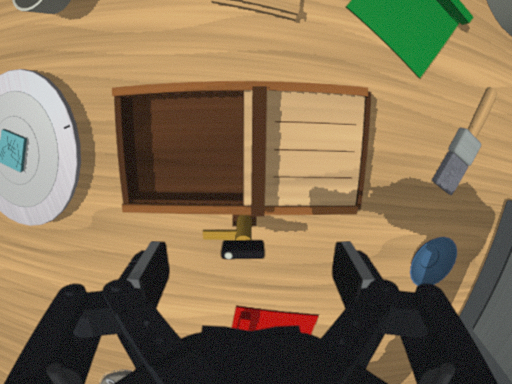

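View pics/t4.png

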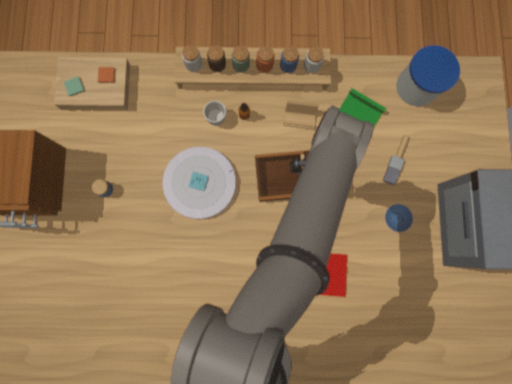

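```bash
cat > bar.py <<'E'
from h import *
def bar(tag,lo=(-.02,-.06),):
    c=robot.get_calibration("wrist");d=np.load(f"pics/{tag}.npy")
    U,V=np.meshgrid(np.arange(512),np.arange(384));P=pts(c,"wrist",U,V,d)
    m=(V<225)&(P[...,2]>.059)&(P[...,2]<.072)&(abs(P[...,0]-.57)<.09)
    n,l,s,_=cv2.connectedComponentsWithStats(m.astype(np.uint8));k=1+np.argmax(s[1:,4]);Q=P[l==k]
    print("bar",len(Q),Q.mean(0),cv2.minAreaRect((Q[:,:2]*1000).astype(np.float32)))
    return P
E
python3 - <<'E'
from bar import *
c=robot.get_calibration("wrist")
cr=np.array([(115,91.5),(368,89.5),(361.5,213),(123,210.5)],float)
W=atz(c,"wrist",cr[:,0],cr[:,1],0.046)[:,:2];mc,a,Rm=fitcase(W);print(mc+Rm@[-.094,0],mc+Rm@[0,-.015])
P=bar("w4")
plan([(.574,-.170,.15,-84.1,2),(.574,-.170,.057,-84.1,3)])
E
```

```text
case [ 0.5723 -0.1551] yaw 5.89 res [[2.7, 2.7, -1.8, -3.7], [5.0, -5.1, -0.5, 0.7]]
[ 0.4787853  -0.16478961] [ 0.57382798 -0.17007048]
bar 1848 [ 0.57850615 -0.17320424  0.06516976] ((575.5823974609375, -173.62359619140625), (131.13516235351562, 14.10837173461914), 5.57149600982666)
[{"tx":0.69,"ty":0.04,"tz":-0.23,"rx":0.002,"ry":-0.0,"rz":0.0},{"tx":0.69,"ty":0.05,"tz":-0.22,"rx":0.001,"ry":-0.0,"rz":0.0},{"tx":0.62,"ty":-0.0,"tz":-0.0,"rx":0.0,"ry":-0.0,"rz":0.0},{"tx":0.62,"ty":-0.0,"tz":-0.0,"rx":0.0,"ry":-0.0,"rz":0.0},{"tx":0.62,"ty":-0.0,"tz":-0.0,"rx":0.0,"ry":-0.0,"rz":0.0}]
```

apply_moves:
  increments:
    - {"tx": 0.69, "ty": 0.12, "tz": -0.25, "rx": 0.002, "ry": 0, "rz": 0.0}
    - {"tx": 0.69, "ty": 0.12, "tz": -0.24, "rx": 0.001, "ry": 0, "rz": 0.0}
    - {"tx": 0.62, "ty": 0, "tz": 0, "rx": 0.0, "ry": 0, "rz": 0.0}
    - {"tx": 0.62, "ty": 0, "tz": 0, "rx": 0.0, "ry": 0, "rz": 0.0}
    - {"tx": 0.62, "ty": 0, "tz": 0, "rx": 0.0, "ry": 0, "rz": 0.0}

```text
time_s: 9.52
position: [0.5768, -0.1776, 0.0564]
tool_rot: [0.707, 0.036, -0.706, 0.036]
wrist_force: [0.7, 0.4, 0.1]
width: 1.002
```

apply_moves:
  increments:
    - {"tx": 0, "ty": 0, "tz": 0, "rx": 0, "ry": 0, "rz": 0}
    - {"tx": 0, "ty": 0, "tz": 0, "rx": 0, "ry": 0, "rz": 0}
    - {"tx": 0, "ty": 0, "tz": 0, "rx": 0, "ry": 0, "rz": 0}
    - {"tx": 0, "ty": 0, "tz": 0, "rx": 0, "ry": 0, "rz": 0}
    - {"tx": 0, "ty": 0, "tz": 0, "rx": 0, "ry": 0, "rz": 0}
  grip: 160

```text
time_s: 10.15
position: [0.5775, -0.1775, 0.0579]
tool_rot: [0.707, 0.036, -0.706, 0.035]
wrist_force: [0.2, 0.5, -0.0]
width: 0.375
```

apply_moves:
  increments:
    - {"tx": 0, "ty": 0, "tz": 0, "rx": 0, "ry": 0, "rz": 0}
    - {"tx": 0, "ty": 0, "tz": 0, "rx": 0, "ry": 0, "rz": 0}
    - {"tx": 0, "ty": 0, "tz": 0, "rx": 0, "ry": 0, "rz": 0}
    - {"tx": 0, "ty": 0, "tz": 0, "rx": 0, "ry": 0, "rz": 0}
  grip: 255

```text
time_s: 10.65
position: [0.5772, -0.1744, 0.0578]
tool_rot: [0.706, 0.038, -0.706, 0.034]
wrist_force: [-2.7, 8.3, 9.8]
width: 0.149
```

```bash
python3 - <<'E'
from h import *
o,M=st();p=o["position"]
y=np.array([-np.sin(np.radians(5.7)),np.cos(np.radians(5.7))])
e=p[:2]+y*.134
plan([(*e,p[2],-84.3,7)])
E
```

```text
t 10.65 pos [ 0.5772 -0.1744  0.0578] F [-2.7  8.3  9.8] w 0.149 q [-0.17  0.64  0.49  1.89 -0.45  0.72 -0.89]
toolx [-0.     0.005 -1.   ] y [ 0.102 -0.995 -0.005] z [-0.995 -0.102 -0.   ]
[{"tx":0.0,"ty":-0.38,"tz":-0.0,"rx":0.0,"ry":-0.0,"rz":0.001},{"tx":0.0,"ty":-0.38,"tz":-0.0,"rx":0.0,"ry":-0.0,"rz":0.001},{"tx":0.0,"ty":-0.38,"tz":-0.0,"rx":0.0,"ry":-0.0,"rz":0.001},{"tx":0.0,"ty":-0.38,"tz":-0.0,"rx":0.001,"ry":-0.0,"rz":0.0},{"tx":0.0,"ty":-0.39,"tz":-0.0,"rx":0.0,"ry":-0.0,"rz":0.001}]
[{"tx":0.0,"ty":-0.39,"tz":-0.0,"rx":0.001,"ry":-0.0,"rz":0.0},{"tx":0.01,"ty":-0.38,"tz":-0.0,"rx":0.0,"ry":-0.0,"rz":0.001}]
```

apply_moves:
  increments:
    - {"tx": -0.02, "ty": -0.3, "tz": 0, "rx": 0.0, "ry": 0, "rz": 0}
    - {"tx": 0.0, "ty": -0.4, "tz": 0, "rx": 0.0, "ry": 0, "rz": 0}
    - {"tx": 0.0, "ty": -0.4, "tz": 0, "rx": 0.0, "ry": 0, "rz": 0}
    - {"tx": 0.0, "ty": -0.4, "tz": 0, "rx": 0.0, "ry": 0, "rz": 0}
    - {"tx": 0.0, "ty": -0.4, "tz": 0, "rx": 0.0, "ry": 0, "rz": 0}

```text
time_s: 11.28
position: [0.5675, -0.0814, 0.0583]
tool_rot: [0.707, 0.036, -0.706, 0.036]
wrist_force: [0.3, -0.0, -1.6]
width: 0.149
```

apply_moves:
  increments:
    - {"tx": 0.0, "ty": -0.4, "tz": 0, "rx": 0.0, "ry": 0, "rz": 0}
    - {"tx": 0.0, "ty": -0.3, "tz": 0, "rx": 0.0, "ry": 0, "rz": 0}
    - {"tx": 0.0, "ty": -0.1, "tz": 0, "rx": 0.0, "ry": 0, "rz": 0}

```text
time_s: 11.65
position: [0.5636, -0.0418, 0.0584]
tool_rot: [0.707, 0.036, -0.706, 0.036]
wrist_force: [0.6, -0.0, -0.5]
width: 0.151
```

apply_moves:
  increments:
    - {"tx": 0.0, "ty": -0.06, "tz": 0, "rx": 0.0, "ry": 0, "rz": 0}
    - {"tx": 0.0, "ty": -0.04, "tz": 0, "rx": 0.0, "ry": 0, "rz": 0}
    - {"tx": 0.0, "ty": 0, "tz": 0, "rx": 0.0, "ry": 0, "rz": 0}

```text
time_s: 12.02
position: [0.5632, -0.0388, 0.0584]
tool_rot: [0.707, 0.035, -0.706, 0.035]
wrist_force: [0.2, -0.0, -1.6]
width: 0.149
```

apply_moves:
  increments:
    - {"tx": 0, "ty": 0, "tz": 0, "rx": 0, "ry": 0, "rz": 0}
    - {"tx": 0, "ty": 0, "tz": 0, "rx": 0, "ry": 0, "rz": 0}
    - {"tx": 0, "ty": 0, "tz": 0, "rx": 0, "ry": 0, "rz": 0}
    - {"tx": 0, "ty": 0, "tz": 0, "rx": 0, "ry": 0, "rz": 0}
    - {"tx": 0, "ty": 0, "tz": 0, "rx": 0, "ry": 0, "rz": 0}
  grip: 0

```text
time_s: 12.65
position: [0.5632, -0.0383, 0.0584]
tool_rot: [0.707, 0.035, -0.706, 0.035]
wrist_force: [0.5, 0.1, 0.0]
width: 1.0
```

```bash
python3 - <<'E'
from h import *
st()
# compartment centre: case (0,-65)
a=np.radians(5.7);Rm=np.array([[np.cos(a),-np.sin(a)],[np.sin(a),np.cos(a)]])
t=np.array([.5745,-.157])+Rm@[0,-.02]
plan([(.5636,-.04,.12,-84.3,2),(*t,.25,5.7,9)])
E
```

```text
t 12.65 pos [ 0.5632 -0.0383  0.0584] F [0.5 0.1 0. ] w 1.0 q [-0.42  0.59  0.5   1.99 -0.45  0.67 -1.1 ]
toolx [ 0.001  0.    -1.   ] y [ 0.1   -0.995 -0.   ] z [-0.995 -0.1   -0.001]
[{"tx":-0.62,"ty":0.02,"tz":-0.0,"rx":0.0,"ry":-0.001,"rz":0.0},{"tx":-0.61,"ty":0.01,"tz":-0.0,"rx":0.001,"ry":-0.0,"rz":0.0},{"tx":-0.29,"ty":0.31,"tz":0.0,"rx":-0.167,"ry":-0.0,"rz":0.0},{"tx":-0.29,"ty":0.3,"tz":0.05,"rx":-0.167,"ry":-0.0,"rz":0.0},{"tx":-0.29,"ty":0.29,"tz":0.11,"rx":-0.167,"ry":-0.0,"rz":0.0}]
[{"tx":-0.29,"ty":0.26,"tz":0.15,"rx":-0.167,"ry":-0.0,"rz":0.0},{"tx":-0.29,"ty":0.23,"tz":0.2,"rx":-0.166,"ry":-0.0,"rz":0.0},{"tx":-0.29,"ty":0.2,"tz":0.24,"rx":-0.167,"ry":-0.0,"rz":0.0},{"tx":-0.29,"ty":0.15,"tz":0.26,"rx":-0.166,"ry":-0.0,"rz":0.0},{"tx":-0.29,"ty":0.1,"tz":0.29,"rx":-0.167,"ry":-0.0,"rz":0.0}]
[{"tx":-0.28,"ty":0.05,"tz":0.3,"rx":-0.166,"ry":-0.0,"rz":0.0}]
```

apply_moves:
  increments:
    - {"tx": -0.62, "ty": 0.02, "tz": 0, "rx": 0.0, "ry": 0, "rz": 0.0}
    - {"tx": -0.61, "ty": 0.01, "tz": 0, "rx": 0.001, "ry": 0, "rz": 0.0}
    - {"tx": -0.29, "ty": 0.31, "tz": 0.0, "rx": -0.167, "ry": 0, "rz": 0.0}
    - {"tx": -0.29, "ty": 0.3, "tz": 0.05, "rx": -0.167, "ry": 0, "rz": 0.0}
    - {"tx": -0.29, "ty": 0.29, "tz": 0.11, "rx": -0.167, "ry": 0, "rz": 0.0}

```text
time_s: 13.28
position: [0.5677, -0.0862, 0.1639]
tool_rot: [0.673, 0.219, -0.672, 0.219]
wrist_force: [0.1, -0.4, -0.2]
width: 1.005
```

apply_moves:
  increments:
    - {"tx": -0.29, "ty": 0.26, "tz": 0.15, "rx": -0.167, "ry": 0, "rz": 0.0}
    - {"tx": -0.29, "ty": 0.23, "tz": 0.2, "rx": -0.166, "ry": 0, "rz": 0.0}
    - {"tx": -0.29, "ty": 0.2, "tz": 0.24, "rx": -0.167, "ry": 0, "rz": 0.0}
    - {"tx": -0.29, "ty": 0.15, "tz": 0.26, "rx": -0.166, "ry": 0, "rz": 0.0}
    - {"tx": -0.29, "ty": 0.1, "tz": 0.29, "rx": -0.167, "ry": 0, "rz": 0.0}

```text
time_s: 13.9
position: [0.5745, -0.1622, 0.2363]
tool_rot: [0.517, 0.482, -0.517, 0.483]
wrist_force: [-0.8, 0.6, -0.6]
width: 1.0
```

apply_moves:
  increments:
    - {"tx": -0.28, "ty": 0.05, "tz": 0.3, "rx": -0.166, "ry": 0, "rz": 0.0}
    - {"tx": 0, "ty": 0, "tz": 0, "rx": 0, "ry": 0, "rz": 0.0}

```text
time_s: 14.15
position: [0.5763, -0.1786, 0.2509]
tool_rot: [0.476, 0.522, -0.475, 0.524]
wrist_force: [-0.7, 0.8, 0.0]
width: 1.0
```

```bash
python3 - <<'E'
from h import *
st()
im,d,c=snap("wrist","w5")
E
```

```text
t 14.15 pos [ 0.5763 -0.1786  0.2509] F [-0.7  0.8  0. ] w 1.0 q [-0.02  0.36  0.29  1.74 -0.11  1.06  0.4 ]
toolx [ 0.003 -0.001 -1.   ] y [0.996 0.095 0.003] z [ 0.095 -0.996  0.001]
```

View pics/w5.png

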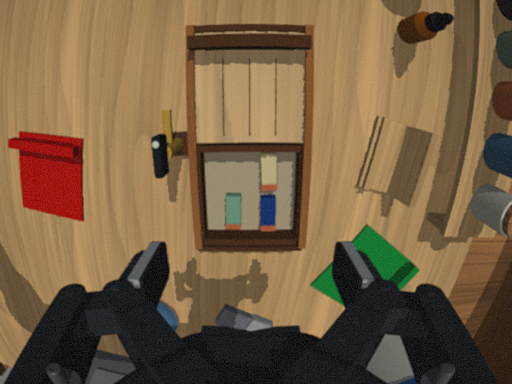

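```bash
python3 - <<'E'
from h import *
im=cv2.imread("pics/w5.png");d=np.load("pics/w5.npy")
cv2.imwrite("pics/w5c.png",cv2.resize(im[135:255,180:320],None,fx=5,fy=5,interpolation=cv2.INTER_CUBIC))
c=robot.get_calibration("wrist")
U,V=np.meshgrid(np.arange(512),np.arange(384));P=pts(c,"wrist",U,V,d)
m=(P[...,2]>.014)&(P[...,2]<.028)&(U>205)&(U<295)&(V>150)&(V<232)
n,l,s,ce=cv2.connectedComponentsWithStats(m.astype(np.uint8))
for k in range(1,n):
    if s[k,4]>60:
        Q=P[l==k];print(s[k],ce[k],Q.mean(0),cv2.minAreaRect((Q[:,:2]*1000).astype(np.float32)))
# case interior front corners
a=np.radians(5.7);Rm=np.array([[np.cos(a),-np.sin(a)],[np.sin(a),np.cos(a)]]);o=np.array([.5745,-.157])
for p in [(-.0235,-.093),(.0235,-.093),(.0235,-.037)]: print(o+Rm@p)
print(proj(c,"wrist",[[*(o+Rm@p),.046] for p in [(.072,.1405),(-.072,.1405),(-.072,-.1405),(.072,-.1405)]]))
E
```

```text
[261 153  16  38 601] [268.53577371 171.67554077] [ 0.60108313 -0.18983565  0.01921104] ((601.1520385742188, -190.42308044433594), (19.415660858154297, 48.20335388183594), 6.349761009216309)
[226 195  15  34 504] [232.97619048 211.6547619 ] [ 0.56054245 -0.24820139  0.01889799] ((560.526123046875, -248.8774871826172), (18.870420455932617, 46.47088623046875), 4.344845294952393)
[261 197  15  34 506] [267.98418972 213.50395257] [ 0.60677977 -0.24656257  0.01885966] ((607.0370483398438, -247.82354736328125), (18.99675941467285, 47.52998352050781), 6.382264614105225)
[ 0.56035293 -0.25187418]
[ 0.60712054 -0.24720615]
[ 0.60155864 -0.19148304]
[[313.36451777  27.28915752]
 [185.05180367  28.13475064]
 [195.89386092 255.35382544]
 [305.42953065 254.69686602]]
```

View pics/w5c.png

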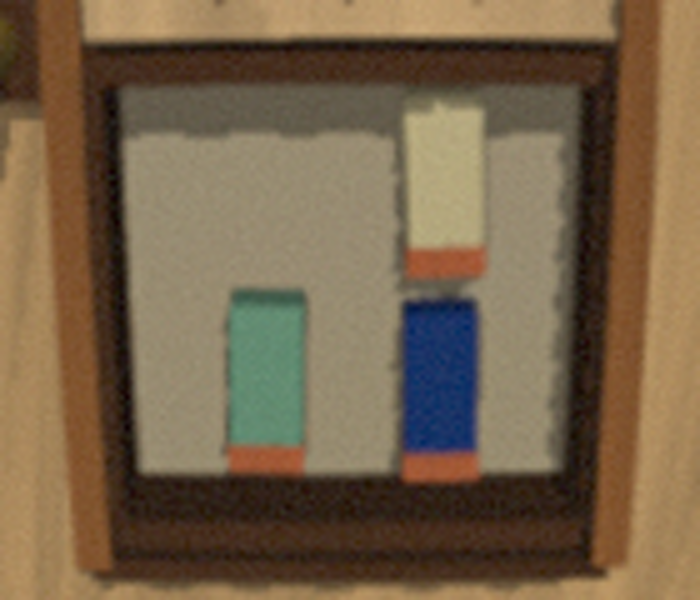

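```bash
python3 - <<'E'
from h import *
plan([(.601,-.1902,.08,5.8,4),(.601,-.1902,.017,5.8,3)])
E
```

```text
[{"tx":0.85,"ty":0.12,"tz":0.08,"rx":-0.002,"ry":-0.0,"rz":-0.0},{"tx":0.85,"ty":0.12,"tz":0.08,"rx":-0.002,"ry":-0.0,"rz":-0.001},{"tx":0.85,"ty":0.11,"tz":0.07,"rx":-0.001,"ry":-0.0,"rz":-0.0},{"tx":0.85,"ty":0.12,"tz":0.08,"rx":-0.002,"ry":-0.0,"rz":-0.001},{"tx":0.42,"ty":-0.0,"tz":-0.0,"rx":0.0,"ry":-0.0,"rz":0.0}]
[{"tx":0.42,"ty":-0.0,"tz":-0.0,"rx":0.0,"ry":-0.0,"rz":0.0},{"tx":0.42,"ty":-0.0,"tz":-0.0,"rx":0.0,"ry":-0.0,"rz":0.0}]
```

apply_moves:
  increments:
    - {"tx": 0.85, "ty": 0.12, "tz": 0.08, "rx": -0.002, "ry": 0, "rz": 0}
    - {"tx": 0.85, "ty": 0.12, "tz": 0.08, "rx": -0.002, "ry": 0, "rz": 0}
    - {"tx": 0.85, "ty": 0.11, "tz": 0.07, "rx": -0.001, "ry": 0, "rz": 0}
    - {"tx": 0.85, "ty": 0.12, "tz": 0.08, "rx": -0.002, "ry": 0, "rz": 0}
    - {"tx": 0, "ty": 0, "tz": 0, "rx": 0, "ry": 0, "rz": 0}
  grip: 152

```text
time_s: 14.82
position: [0.5984, -0.1879, 0.0758]
tool_rot: [0.472, 0.528, -0.474, 0.523]
wrist_force: [0.2, 0.1, 1.2]
width: 0.402
```

```bash
python3 - <<'E'
from h import *
plan([(.601,-.1902,.017,5.8,3)])
snap("wrist","w6")
E
```

```text
[{"tx":0.39,"ty":0.02,"tz":0.02,"rx":0.001,"ry":-0.001,"rz":0.002},{"tx":0.39,"ty":0.02,"tz":0.02,"rx":0.001,"ry":-0.001,"rz":0.002},{"tx":0.4,"ty":0.01,"tz":0.01,"rx":0.001,"ry":-0.001,"rz":0.003}]
```

View pics/w6.png

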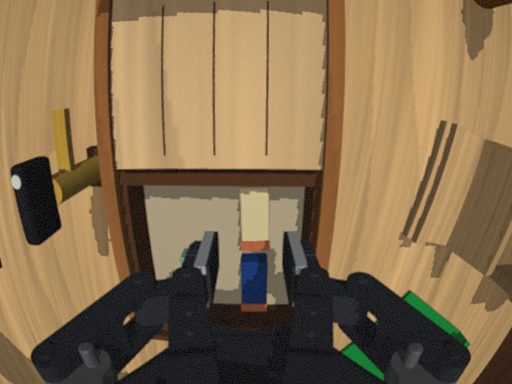

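```bash
python3 - <<'E'
from h import *
c=robot.get_calibration("wrist");print(proj(c,"wrist",[[.601,-.1902,.02],[.607,-.2477,.02]]))
d=np.load("pics/w6.npy")
U,V=np.meshgrid(np.arange(512),np.arange(384));P=pts(c,"wrist",U,V,d)
m=(P[...,2]>.014)&(P[...,2]<.028)&(U>222)&(U<280)&(V>170)&(V<310)
n,l,s,ce=cv2.connectedComponentsWithStats(m.astype(np.uint8))
for k in range(1,n):
    if s[k,4]>200:
        Q=P[l==k];print(s[k],ce[k],Q.mean(0),cv2.minAreaRect((Q[:,:2]*1000).astype(np.float32)))
E
```

```text
[[251.10386003 215.02333369]
 [250.99432437 283.31894173]]
[ 240  187   30   64 1871] [254.83217531 218.26937467] [ 0.60373008 -0.19158864  0.02268515] ((603.862060546875, -192.69671630859375), (20.174577713012695, 47.488304138183594), 6.582932472229004)
[ 240  255   32   55 1387] [253.57678443 282.8630137 ] [ 0.60881617 -0.24596735  0.02224283] ((612.0531005859375, -251.59051513671875), (26.2183780670166, 54.343406677246094), 4.3567705154418945)
```

apply_moves:
  increments:
    - {"tx": 0.4, "ty": 0.02, "tz": 0.02, "rx": 0, "ry": 0, "rz": 0.0}
    - {"tx": 0.4, "ty": 0.02, "tz": 0.02, "rx": 0, "ry": 0, "rz": 0.0}
    - {"tx": 0.38, "ty": 0.01, "tz": 0.01, "rx": 0, "ry": 0, "rz": 0.0}
    - {"tx": 0, "ty": 0, "tz": 0, "rx": 0, "ry": 0, "rz": 0.0}

```text
time_s: 15.38
position: [0.6026, -0.1917, 0.0189]
tool_rot: [0.472, 0.527, -0.473, 0.525]
wrist_force: [0.6, -0.8, -0.1]
width: 0.404
```

apply_moves:
  increments:
    - {"tx": 0.04, "ty": 0, "tz": 0, "rx": 0, "ry": 0, "rz": 0}
    - {"tx": 0, "ty": 0, "tz": 0, "rx": 0, "ry": 0, "rz": 0}
    - {"tx": 0, "ty": 0, "tz": 0, "rx": 0, "ry": 0, "rz": 0}
    - {"tx": 0, "ty": 0, "tz": 0, "rx": 0, "ry": 0, "rz": 0}
  grip: 255

```text
time_s: 15.88
position: [0.6045, -0.1922, 0.0195]
tool_rot: [0.473, 0.525, -0.472, 0.526]
wrist_force: [0.2, 0.6, 3.2]
width: 0.213
```

```bash
python3 - <<'E'
from h import *
st()
plan([(.6026,-.1917,.15,5.8,3),(.628,.166,.15,5.8,8)])
E
```

```text
t 15.88 pos [ 0.6045 -0.1922  0.0195] F [0.2 0.6 3.2] w 0.213 q [ 0.06  0.69  0.21  1.81 -0.21  0.66  0.5 ]
toolx [ 0.002 -0.    -1.   ] y [0.994 0.106 0.002] z [ 0.106 -0.994  0.   ]
[{"tx":-0.87,"ty":-0.01,"tz":-0.0,"rx":0.002,"ry":0.0,"rz":-0.001},{"tx":-0.87,"ty":-0.01,"tz":-0.01,"rx":0.001,"ry":0.0,"rz":-0.0},{"tx":-0.87,"ty":-0.01,"tz":-0.0,"rx":0.002,"ry":0.0,"rz":-0.001},{"tx":-0.0,"ty":0.15,"tz":-0.88,"rx":-0.0,"ry":0.0,"rz":0.0},{"tx":-0.0,"ty":0.15,"tz":-0.88,"rx":-0.0,"ry":0.0,"rz":0.0}]
[{"tx":-0.0,"ty":0.15,"tz":-0.88,"rx":-0.0,"ry":0.0,"rz":0.0},{"tx":-0.0,"ty":0.16,"tz":-0.89,"rx":-0.0,"ry":0.0,"rz":0.0},{"tx":-0.0,"ty":0.15,"tz":-0.88,"rx":-0.0,"ry":0.0,"rz":0.0},{"tx":-0.0,"ty":0.16,"tz":-0.89,"rx":-0.0,"ry":0.0,"rz":0.0},{"tx":-0.0,"ty":0.15,"tz":-0.88,"rx":-0.0,"ry":0.0,"rz":0.0}]
[{"tx":-0.0,"ty":0.16,"tz":-0.89,"rx":-0.0,"ry":0.0,"rz":0.0}]
```

apply_moves:
  increments:
    - {"tx": -0.87, "ty": -0.01, "tz": 0, "rx": 0, "ry": 0, "rz": 0}
    - {"tx": -0.87, "ty": -0.01, "tz": 0, "rx": 0, "ry": 0, "rz": 0}
    - {"tx": -0.87, "ty": -0.01, "tz": 0, "rx": 0, "ry": 0, "rz": 0}
    - {"tx": 0, "ty": 0.15, "tz": -0.88, "rx": 0, "ry": 0, "rz": 0}
    - {"tx": 0, "ty": 0.15, "tz": -0.88, "rx": 0, "ry": 0, "rz": 0}

```text
time_s: 16.5
position: [0.6082, -0.1026, 0.1503]
tool_rot: [0.474, 0.525, -0.472, 0.526]
wrist_force: [0.6, 0.6, 0.4]
width: 0.214
```

apply_moves:
  increments:
    - {"tx": 0, "ty": 0.15, "tz": -0.88, "rx": 0, "ry": 0, "rz": 0}
    - {"tx": 0, "ty": 0.16, "tz": -0.89, "rx": 0, "ry": 0, "rz": 0}
    - {"tx": 0, "ty": 0.15, "tz": -0.88, "rx": 0, "ry": 0, "rz": 0}
    - {"tx": 0, "ty": 0.16, "tz": -0.89, "rx": 0, "ry": 0, "rz": 0}
    - {"tx": 0, "ty": 0.15, "tz": -0.88, "rx": 0, "ry": 0, "rz": 0}

```text
time_s: 17.12
position: [0.6226, 0.1222, 0.1495]
tool_rot: [0.473, 0.526, -0.472, 0.526]
wrist_force: [0.1, 0.2, 1.4]
width: 0.214
```

apply_moves:
  increments:
    - {"tx": 0, "ty": 0.16, "tz": -0.89, "rx": 0, "ry": 0, "rz": 0}
    - {"tx": 0, "ty": 0, "tz": 0, "rx": 0, "ry": 0, "rz": 0}
    - {"tx": 0, "ty": 0, "tz": 0, "rx": 0, "ry": 0, "rz": 0}

```text
time_s: 17.5
position: [0.6258, 0.1652, 0.1493]
tool_rot: [0.473, 0.526, -0.473, 0.526]
wrist_force: [0.1, -0.8, -0.3]
width: 0.22
```

```bash
python3 - <<'E'
from h import *
st()
plan([(.628,.166,.06,5.8,3),(.628,.166,.040,5.8,2)],dec=2)
snap("wrist","w7")
E
```

```text
t 17.5 pos [0.6258 0.1652 0.1493] F [ 0.1 -0.8 -0.3] w 0.22 q [-0.51  0.53  0.22  1.72 -0.14  0.9  -0.13]
toolx [ 0.001 -0.001 -1.   ] y [0.994 0.106 0.001] z [ 0.106 -0.994  0.001]
[{"tx":0.6,"ty":0.02,"tz":-0.0,"rx":0.002,"ry":0.0,"rz":-0.0},{"tx":0.59,"ty":0.01,"tz":-0.01,"rx":0.002,"ry":0.0,"rz":-0.0},{"tx":0.6,"ty":0.02,"tz":-0.0,"rx":0.001,"ry":0.001,"rz":-0.001},{"tx":0.2,"ty":-0.0,"tz":-0.0,"rx":0.0,"ry":-0.0,"rz":0.0},{"tx":0.2,"ty":-0.0,"tz":-0.0,"rx":0.0,"ry":-0.0,"rz":0.0}]
```

View pics/w7.png

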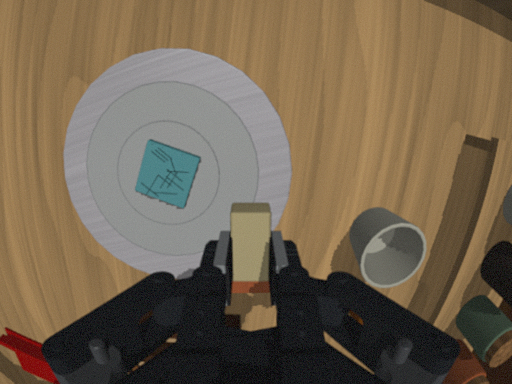

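apply_moves:
  increments:
    - {"tx": 0.6, "ty": 0.02, "tz": 0, "rx": 0, "ry": 0, "rz": 0}
    - {"tx": 0.6, "ty": 0.01, "tz": 0, "rx": 0, "ry": 0, "rz": 0}
    - {"tx": 0.6, "ty": 0.02, "tz": 0, "rx": 0, "ry": 0, "rz": 0}
    - {"tx": 0.2, "ty": 0, "tz": 0, "rx": 0, "ry": 0, "rz": 0.0}
    - {"tx": 0.16, "ty": 0, "tz": 0, "rx": 0, "ry": 0, "rz": 0.0}

```text
time_s: 18.18
position: [0.6291, 0.1651, 0.0417]
tool_rot: [0.473, 0.525, -0.473, 0.526]
wrist_force: [0.5, -0.0, -0.9]
width: 0.214
```

apply_moves:
  increments:
    - {"tx": 0, "ty": 0, "tz": 0, "rx": 0, "ry": 0, "rz": 0}
    - {"tx": 0, "ty": 0, "tz": 0, "rx": 0, "ry": 0, "rz": 0.0}

```text
time_s: 18.42
position: [0.6293, 0.1662, 0.0426]
tool_rot: [0.474, 0.525, -0.472, 0.526]
wrist_force: [0.7, 0.3, -1.2]
width: 0.215
```

Lower 3 mm more, seeking contact.

apply_moves:
  increments:
    - {"tx": 0.04, "ty": 0, "tz": 0, "rx": 0, "ry": 0, "rz": 0}
    - {"tx": 0.02, "ty": 0, "tz": 0, "rx": 0, "ry": 0, "rz": 0.0}
    - {"tx": 0, "ty": 0, "tz": 0, "rx": 0, "ry": 0, "rz": 0.0}

```text
time_s: 18.8
position: [0.6289, 0.1663, 0.0395]
tool_rot: [0.473, 0.526, -0.472, 0.526]
wrist_force: [-2.0, -0.2, 5.9]
width: 0.215
```

Contact (about 6 N). Release and rise.

apply_moves:
  increments:
    - {"tx": 0, "ty": 0, "tz": 0, "rx": 0, "ry": 0, "rz": 0}
    - {"tx": 0, "ty": 0, "tz": 0, "rx": 0, "ry": 0, "rz": 0}
    - {"tx": 0, "ty": 0, "tz": 0, "rx": 0, "ry": 0, "rz": 0}
  grip: 152

```text
time_s: 19.18
position: [0.6285, 0.1661, 0.0384]
tool_rot: [0.473, 0.526, -0.472, 0.526]
wrist_force: [-0.2, 0.7, 0.3]
width: 0.407
```

```bash
python3 - <<'E'
from h import *
st()
plan([(.629,.166,.15,5.8,3),(.5615,-.2490,.13,5.8,9)],dec=2)
E
```

```text
t 19.18 pos [0.6285 0.1661 0.0384] F [-0.2  0.7  0.3] w 0.407 q [-0.48  0.68  0.18  1.77 -0.17  0.71 -0.1 ]
toolx [ 0.001  0.    -1.   ] y [0.994 0.106 0.001] z [ 0.106 -0.994 -0.   ]
[{"tx":-0.74,"ty":0.0,"tz":0.0,"rx":0.002,"ry":-0.0,"rz":-0.0},{"tx":-0.75,"ty":0.01,"tz":0.0,"rx":0.001,"ry":-0.0,"rz":-0.0},{"tx":-0.74,"ty":0.0,"tz":0.0,"rx":0.002,"ry":-0.0,"rz":-0.001},{"tx":0.04,"ty":-0.24,"tz":0.9,"rx":-0.0,"ry":-0.0,"rz":0.0},{"tx":0.04,"ty":-0.24,"tz":0.9,"rx":-0.0,"ry":-0.0,"rz":0.0}]
[{"tx":0.05,"ty":-0.24,"tz":0.9,"rx":-0.0,"ry":-0.0,"rz":0.0},{"tx":0.04,"ty":-0.24,"tz":0.9,"rx":-0.0,"ry":-0.0,"rz":0.0},{"tx":0.05,"ty":-0.24,"tz":0.9,"rx":-0.0,"ry":-0.0,"rz":0.0},{"tx":0.04,"ty":-0.25,"tz":0.91,"rx":-0.0,"ry":-0.0,"rz":0.0},{"tx":0.05,"ty":-0.24,"tz":0.9,"rx":-0.0,"ry":-0.0,"rz":0.0}]
[{"tx":0.04,"ty":-0.25,"tz":0.91,"rx":-0.0,"ry":-0.0,"rz":0.0},{"tx":0.05,"ty":-0.24,"tz":0.9,"rx":-0.0,"ry":-0.0,"rz":0.0}]
```

apply_moves:
  increments:
    - {"tx": -0.74, "ty": 0.0, "tz": 0.0, "rx": 0, "ry": 0, "rz": 0}
    - {"tx": -0.75, "ty": 0.01, "tz": 0.0, "rx": 0, "ry": 0, "rz": 0}
    - {"tx": -0.74, "ty": 0.0, "tz": 0.0, "rx": 0, "ry": 0, "rz": 0}
    - {"tx": 0.04, "ty": -0.24, "tz": 0.9, "rx": 0, "ry": 0, "rz": 0.0}
    - {"tx": 0.04, "ty": -0.24, "tz": 0.9, "rx": 0, "ry": 0, "rz": 0.0}

```text
time_s: 19.8
position: [0.6148, 0.0736, 0.1465]
tool_rot: [0.473, 0.526, -0.472, 0.527]
wrist_force: [0.2, -0.6, 0.1]
width: 0.4
```

apply_moves:
  increments:
    - {"tx": 0.05, "ty": -0.24, "tz": 0.9, "rx": 0, "ry": 0, "rz": 0.0}
    - {"tx": 0.04, "ty": -0.24, "tz": 0.9, "rx": 0, "ry": 0, "rz": 0.0}
    - {"tx": 0.05, "ty": -0.24, "tz": 0.9, "rx": 0, "ry": 0, "rz": 0.0}
    - {"tx": 0.04, "ty": -0.25, "tz": 0.91, "rx": 0, "ry": 0, "rz": 0.0}
    - {"tx": 0.05, "ty": -0.24, "tz": 0.9, "rx": 0, "ry": 0, "rz": 0.0}

```text
time_s: 20.42
position: [0.5781, -0.1581, 0.1344]
tool_rot: [0.473, 0.526, -0.472, 0.526]
wrist_force: [0.1, 0.4, 0.2]
width: 0.402
```

apply_moves:
  increments:
    - {"tx": 0.04, "ty": -0.25, "tz": 0.91, "rx": 0, "ry": 0, "rz": 0.0}
    - {"tx": 0.05, "ty": -0.24, "tz": 0.9, "rx": 0, "ry": 0, "rz": 0.0}
    - {"tx": 0, "ty": 0, "tz": 0, "rx": 0, "ry": 0, "rz": 0.0}
    - {"tx": 0, "ty": 0, "tz": 0, "rx": 0, "ry": 0, "rz": 0.0}

```text
time_s: 20.92
position: [0.5638, -0.2485, 0.1296]
tool_rot: [0.473, 0.526, -0.472, 0.526]
wrist_force: [0.3, 0.6, 0.7]
width: 0.405
```

```bash
cat >> h.py <<'E'
def bars(tag,lo,hi,box):
    c=robot.get_calibration("wrist");d=np.load(f"pics/{tag}.npy")
    U,V=np.meshgrid(np.arange(512),np.arange(384));P=pts(c,"wrist",U,V,d)
    x0,x1,y0,y1=box
    m=(P[...,2]>lo)&(P[...,2]<hi)&(P[...,0]>x0)&(P[...,0]<x1)&(P[...,1]>y0)&(P[...,1]<y1)
    n,l,s,ce=cv2.connectedComponentsWithStats(m.astype(np.uint8))
    for k in range(1,n):
        if s[k,4]>80:
            Q=P[l==k];print(s[k,4],np.round(ce[k]),np.round(Q.mean(0),4),np.round(cv2.minAreaRect((Q[:,:2]*1000).astype(np.float32))[0],1),cv2.minAreaRect((Q[:,:2]*1000).astype(np.float32))[1:])
    return P
E
python3 - <<'E'
from h import *
st()
snap("wrist","w8");bars("w8",.013,.03,(.515,.635,-.29,-.15))
snap("top","t8")
plan([(.5615,-.2490,.018,5.8,4)],dec=2)
E
```

```text
t 20.93 pos [ 0.5638 -0.2485  0.1296] F [0.3 0.6 0.7] w 0.405 q [ 0.12  0.51  0.26  1.81 -0.17  0.84  0.57]
toolx [ 0.001  0.001 -1.   ] y [0.994 0.106 0.001] z [ 0.106 -0.994 -0.001]
1430 [244. 205.] [ 0.5615 -0.2626  0.0218] [ 575.3 -223.3] ((108.85381317138672, 116.57401275634766), 5.448566436767578)
1251 [246. 191.] [ 0.5616 -0.249   0.0202] [ 561.6 -250.2] ((20.324464797973633, 47.536556243896484), 4.298089981079102)
1237 [299. 194.] [ 0.6074 -0.2472  0.0199] [ 607.8 -248.4] ((20.76144027709961, 48.068050384521484), 6.709853172302246)
[{"tx":0.56,"ty":-0.02,"tz":0.01,"rx":0.002,"ry":-0.0,"rz":-0.0},{"tx":0.56,"ty":-0.01,"tz":0.01,"rx":0.002,"ry":-0.0,"rz":-0.0},{"tx":0.56,"ty":-0.02,"tz":0.01,"rx":0.002,"ry":-0.001,"rz":-0.001},{"tx":0.55,"ty":-0.01,"tz":0.0,"rx":0.001,"ry":-0.0,"rz":-0.0}]
```

View pics/w8.png

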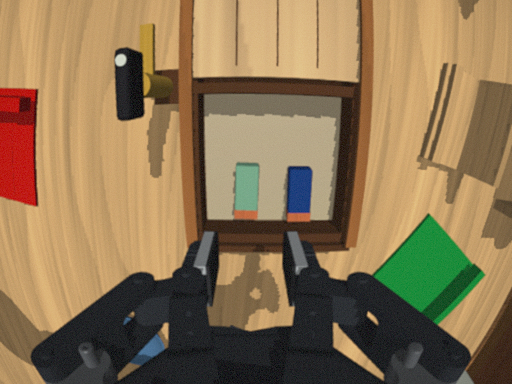

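View pics/t8.png

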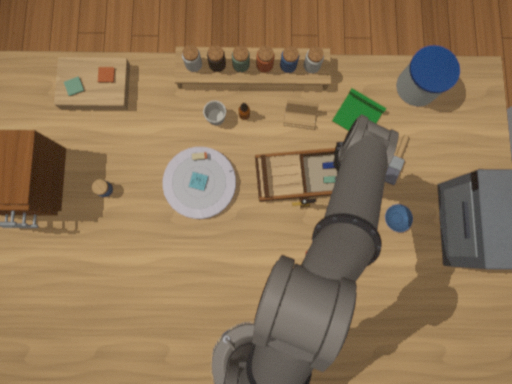

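apply_moves:
  increments:
    - {"tx": 0.56, "ty": -0.02, "tz": 0.01, "rx": 0, "ry": 0, "rz": 0}
    - {"tx": 0.56, "ty": -0.01, "tz": 0.01, "rx": 0, "ry": 0, "rz": 0}
    - {"tx": 0.56, "ty": -0.02, "tz": 0.01, "rx": 0, "ry": 0, "rz": 0}
    - {"tx": 0.55, "ty": -0.01, "tz": 0.0, "rx": 0, "ry": 0, "rz": 0}
    - {"tx": 0, "ty": 0, "tz": 0.0, "rx": 0, "ry": 0, "rz": 0}
  grip: 163

```text
time_s: 21.65
position: [0.5609, -0.2491, 0.0172]
tool_rot: [0.472, 0.527, -0.472, 0.526]
wrist_force: [-0.0, -0.1, 1.8]
width: 0.359
```

apply_moves:
  increments:
    - {"tx": 0, "ty": 0, "tz": 0.0, "rx": 0, "ry": 0, "rz": 0}
    - {"tx": 0, "ty": 0, "tz": 0, "rx": 0, "ry": 0, "rz": 0}
    - {"tx": 0, "ty": 0, "tz": 0, "rx": 0, "ry": 0, "rz": 0}
    - {"tx": 0, "ty": 0, "tz": 0, "rx": 0, "ry": 0, "rz": 0}
  grip: 255

```text
time_s: 22.15
position: [0.5613, -0.251, 0.0189]
tool_rot: [0.473, 0.525, -0.472, 0.526]
wrist_force: [-0.8, 1.0, 2.7]
width: 0.216
```

```bash
python3 - <<'E'
from h import *
o,M=st();p=o["position"]
plan([(p[0],p[1],.15,5.8,3),(.53,.0,.15,5.8,6),(.468,.166,.15,5.8,4)])
E
```

```text
t 22.15 pos [ 0.5613 -0.251   0.0189] F [-0.8  1.   2.7] w 0.216 q [ 0.16  0.67  0.21  1.86 -0.22  0.63  0.62]
toolx [ 0.002  0.    -1.   ] y [0.994 0.106 0.002] z [ 0.106 -0.994  0.   ]
[{"tx":-0.87,"ty":0.0,"tz":0.0,"rx":0.002,"ry":0.0,"rz":-0.001},{"tx":-0.88,"ty":0.0,"tz":0.0,"rx":0.001,"ry":0.0,"rz":-0.0},{"tx":-0.87,"ty":0.0,"tz":0.0,"rx":0.002,"ry":0.0,"rz":-0.001},{"tx":-0.0,"ty":-0.02,"tz":-0.84,"rx":-0.0,"ry":0.0,"rz":0.0},{"tx":-0.0,"ty":-0.02,"tz":-0.84,"rx":-0.0,"ry":0.0,"rz":0.0}]
[{"tx":-0.0,"ty":-0.02,"tz":-0.84,"rx":-0.0,"ry":0.0,"rz":0.0},{"tx":-0.0,"ty":-0.02,"tz":-0.85,"rx":-0.0,"ry":0.0,"rz":0.0},{"tx":-0.0,"ty":-0.02,"tz":-0.84,"rx":-0.0,"ry":0.0,"rz":0.0},{"tx":-0.0,"ty":-0.01,"tz":-0.85,"rx":-0.0,"ry":0.0,"rz":0.0},{"tx":-0.0,"ty":-0.23,"tz":-0.86,"rx":-0.0,"ry":0.0,"rz":0.0}]
[{"tx":-0.0,"ty":-0.22,"tz":-0.86,"rx":-0.0,"ry":0.0,"rz":0.0},{"tx":-0.0,"ty":-0.23,"tz":-0.85,"rx":-0.0,"ry":0.0,"rz":0.0},{"tx":-0.0,"ty":-0.22,"tz":-0.86,"rx":-0.0,"ry":0.0,"rz":0.0}]
```

apply_moves:
  increments:
    - {"tx": -0.87, "ty": 0.0, "tz": 0.0, "rx": 0, "ry": 0.0, "rz": 0}
    - {"tx": -0.88, "ty": 0.0, "tz": 0.0, "rx": 0, "ry": 0.0, "rz": 0}
    - {"tx": -0.87, "ty": 0.0, "tz": 0.0, "rx": 0, "ry": 0.0, "rz": 0}
    - {"tx": 0, "ty": -0.02, "tz": -0.84, "rx": 0, "ry": 0.0, "rz": 0.0}
    - {"tx": 0, "ty": -0.02, "tz": -0.84, "rx": 0, "ry": 0.0, "rz": 0.0}

```text
time_s: 22.78
position: [0.55, -0.1672, 0.1502]
tool_rot: [0.474, 0.525, -0.472, 0.526]
wrist_force: [0.7, 0.5, -0.6]
width: 0.211
```

apply_moves:
  increments:
    - {"tx": 0, "ty": -0.02, "tz": -0.84, "rx": 0, "ry": 0.0, "rz": 0.0}
    - {"tx": 0, "ty": -0.02, "tz": -0.85, "rx": 0, "ry": 0.0, "rz": 0.0}
    - {"tx": 0, "ty": -0.02, "tz": -0.84, "rx": 0, "ry": 0.0, "rz": 0.0}
    - {"tx": 0, "ty": -0.01, "tz": -0.85, "rx": 0, "ry": 0.0, "rz": 0.0}
    - {"tx": 0, "ty": -0.23, "tz": -0.86, "rx": 0, "ry": 0.0, "rz": 0.0}

```text
time_s: 23.4
position: [0.5128, 0.043, 0.1496]
tool_rot: [0.473, 0.525, -0.472, 0.526]
wrist_force: [0.1, 0.7, 0.2]
width: 0.211
```

apply_moves:
  increments:
    - {"tx": 0, "ty": -0.22, "tz": -0.86, "rx": 0, "ry": 0.0, "rz": 0.0}
    - {"tx": 0, "ty": -0.23, "tz": -0.85, "rx": 0, "ry": 0.0, "rz": 0.0}
    - {"tx": 0, "ty": -0.22, "tz": -0.86, "rx": 0, "ry": 0.0, "rz": 0.0}
    - {"tx": 0, "ty": 0, "tz": 0, "rx": 0, "ry": 0.0, "rz": 0.0}
    - {"tx": 0, "ty": 0, "tz": 0, "rx": 0, "ry": 0.0, "rz": 0.0}

```text
time_s: 24.02
position: [0.4657, 0.1652, 0.1494]
tool_rot: [0.473, 0.526, -0.472, 0.526]
wrist_force: [0.2, -0.1, -0.7]
width: 0.21
```

```bash
python3 - <<'E'
from h import *
st()
plan([(.468,.166,.042,5.8,4)],dec=2)
snap("wrist","w9")
E
```

```text
t 24.02 pos [0.4657 0.1652 0.1494] F [ 0.2 -0.1 -0.7] w 0.21 q [-0.61  0.3   0.17  2.08 -0.07  0.76 -0.29]
toolx [ 0.001 -0.    -1.   ] y [0.994 0.106 0.001] z [ 0.106 -0.994  0.   ]
[{"tx":0.54,"ty":0.01,"tz":-0.0,"rx":0.001,"ry":0.0,"rz":-0.0},{"tx":0.54,"ty":0.01,"tz":-0.0,"rx":0.001,"ry":0.0,"rz":-0.0},{"tx":0.53,"ty":0.01,"tz":-0.01,"rx":0.001,"ry":0.0,"rz":-0.001},{"tx":0.54,"ty":0.02,"tz":-0.0,"rx":0.002,"ry":0.0,"rz":-0.0}]
```

View pics/w9.png

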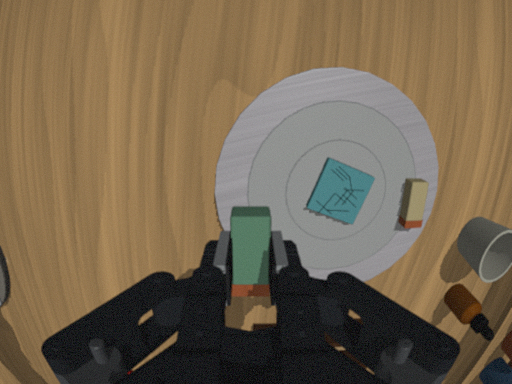

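apply_moves:
  increments:
    - {"tx": 0.54, "ty": 0.01, "tz": 0, "rx": 0, "ry": 0.0, "rz": 0}
    - {"tx": 0.54, "ty": 0.01, "tz": 0, "rx": 0, "ry": 0.0, "rz": 0}
    - {"tx": 0.53, "ty": 0.01, "tz": -0.01, "rx": 0, "ry": 0.0, "rz": 0}
    - {"tx": 0.54, "ty": 0.02, "tz": 0, "rx": 0, "ry": 0.0, "rz": 0}
    - {"tx": 0.02, "ty": 0, "tz": 0, "rx": 0, "ry": 0.0, "rz": 0}

```text
time_s: 24.7
position: [0.4685, 0.1648, 0.0398]
tool_rot: [0.473, 0.525, -0.474, 0.525]
wrist_force: [-0.2, -0.8, 0.1]
width: 0.214
```

apply_moves:
  increments:
    - {"tx": 0.02, "ty": 0, "tz": 0, "rx": 0, "ry": 0.0, "rz": 0}
    - {"tx": 0, "ty": 0, "tz": 0, "rx": 0, "ry": 0.0, "rz": 0}
    - {"tx": 0, "ty": 0, "tz": 0, "rx": 0, "ry": 0.0, "rz": 0}

```text
time_s: 25.08
position: [0.4684, 0.1665, 0.0403]
tool_rot: [0.473, 0.526, -0.472, 0.526]
wrist_force: [-0.0, -0.0, 0.2]
width: 0.214
```

apply_moves:
  increments:
    - {"tx": 0.03, "ty": 0, "tz": 0, "rx": 0, "ry": 0.0, "rz": 0}
    - {"tx": 0, "ty": 0, "tz": 0, "rx": 0, "ry": 0.0, "rz": 0}

```text
time_s: 25.32
position: [0.4684, 0.1667, 0.0388]
tool_rot: [0.473, 0.526, -0.472, 0.526]
wrist_force: [-1.0, 0.3, 5.7]
width: 0.215
```

apply_moves:
  increments:
    - {"tx": 0, "ty": 0, "tz": 0, "rx": 0, "ry": 0, "rz": 0}
    - {"tx": 0, "ty": 0, "tz": 0, "rx": 0, "ry": 0, "rz": 0}
    - {"tx": 0, "ty": 0, "tz": 0, "rx": 0, "ry": 0, "rz": 0}
  grip: 152

```text
time_s: 25.7
position: [0.4681, 0.1665, 0.0383]
tool_rot: [0.473, 0.526, -0.472, 0.526]
wrist_force: [0.9, 0.4, -0.1]
width: 0.407
```

```bash
python3 - <<'E'
from h import *
st()
plan([(.4685,.166,.15,5.8,3),(.58,.0,.15,5.8,4),(.605,-.2480,.13,5.8,6)],dec=2)
E
```

```text
t 25.7 pos [0.4681 0.1665 0.0383] F [ 0.9  0.4 -0.1] w 0.407 q [-0.57  0.5   0.13  2.13 -0.12  0.52 -0.24]
toolx [ 0.001  0.    -1.   ] y [0.994 0.106 0.001] z [ 0.106 -0.994 -0.   ]
[{"tx":-0.74,"ty":0.0,"tz":0.0,"rx":0.002,"ry":-0.0,"rz":-0.0},{"tx":-0.75,"ty":0.0,"tz":0.01,"rx":0.002,"ry":-0.0,"rz":-0.0},{"tx":-0.74,"ty":0.01,"tz":0.0,"rx":0.001,"ry":-0.0,"rz":-0.001},{"tx":-0.0,"ty":0.47,"tz":0.88,"rx":0.0,"ry":-0.0,"rz":0.0},{"tx":-0.0,"ty":0.47,"tz":0.88,"rx":0.0,"ry":-0.0,"rz":0.0}]
[{"tx":-0.0,"ty":0.47,"tz":0.88,"rx":0.0,"ry":-0.0,"rz":0.0},{"tx":-0.01,"ty":0.47,"tz":0.89,"rx":0.0,"ry":-0.0,"rz":0.0},{"tx":0.07,"ty":-0.0,"tz":0.83,"rx":0.0,"ry":-0.0,"rz":0.0},{"tx":0.07,"ty":-0.0,"tz":0.83,"rx":0.0,"ry":-0.0,"rz":0.0},{"tx":0.07,"ty":-0.0,"tz":0.83,"rx":0.0,"ry":-0.0,"rz":0.0}]
[{"tx":0.06,"ty":-0.0,"tz":0.83,"rx":0.0,"ry":-0.0,"rz":0.0},{"tx":0.07,"ty":-0.0,"tz":0.83,"rx":0.0,"ry":-0.0,"rz":0.0},{"tx":0.06,"ty":-0.0,"tz":0.83,"rx":0.0,"ry":-0.0,"rz":0.0}]
```

apply_moves:
  increments:
    - {"tx": -0.74, "ty": 0.0, "tz": 0.0, "rx": 0, "ry": 0, "rz": 0}
    - {"tx": -0.75, "ty": 0.0, "tz": 0.01, "rx": 0, "ry": 0, "rz": 0}
    - {"tx": -0.74, "ty": 0.01, "tz": 0.0, "rx": 0, "ry": 0, "rz": 0}
    - {"tx": 0, "ty": 0.47, "tz": 0.88, "rx": 0.0, "ry": 0, "rz": 0.0}
    - {"tx": 0, "ty": 0.47, "tz": 0.88, "rx": 0.0, "ry": 0, "rz": 0.0}

```text
time_s: 26.32
position: [0.5255, 0.0834, 0.1507]
tool_rot: [0.473, 0.526, -0.471, 0.527]
wrist_force: [0.5, -0.1, 0.1]
width: 0.403
```

apply_moves:
  increments:
    - {"tx": 0, "ty": 0.47, "tz": 0.88, "rx": 0.0, "ry": 0, "rz": 0.0}
    - {"tx": -0.01, "ty": 0.47, "tz": 0.89, "rx": 0.0, "ry": 0, "rz": 0.0}
    - {"tx": 0.07, "ty": 0, "tz": 0.83, "rx": 0.0, "ry": 0, "rz": 0.0}
    - {"tx": 0.07, "ty": 0, "tz": 0.83, "rx": 0.0, "ry": 0, "rz": 0.0}
    - {"tx": 0.07, "ty": 0, "tz": 0.83, "rx": 0.0, "ry": 0, "rz": 0.0}

```text
time_s: 26.95
position: [0.5939, -0.1245, 0.1396]
tool_rot: [0.473, 0.526, -0.472, 0.526]
wrist_force: [1.0, 0.5, -0.2]
width: 0.404
```

apply_moves:
  increments:
    - {"tx": 0.06, "ty": 0, "tz": 0.83, "rx": 0.0, "ry": 0, "rz": 0.0}
    - {"tx": 0.07, "ty": 0, "tz": 0.83, "rx": 0.0, "ry": 0, "rz": 0.0}
    - {"tx": 0.06, "ty": 0, "tz": 0.83, "rx": 0.0, "ry": 0, "rz": 0.0}
    - {"tx": 0, "ty": 0, "tz": 0, "rx": 0.0, "ry": 0, "rz": 0.0}
    - {"tx": 0, "ty": 0, "tz": 0, "rx": 0.0, "ry": 0, "rz": 0.0}

```text
time_s: 27.58
position: [0.6071, -0.2463, 0.13]
tool_rot: [0.473, 0.526, -0.472, 0.526]
wrist_force: [-0.2, 0.9, 0.1]
width: 0.402
```

```bash
python3 - <<'E'
from h import *
st()
snap("wrist","w10");bars("w10",.013,.03,(.515,.635,-.29,-.15))
plan([(.6076,-.2478,.018,6.2,4)],dec=2)
E
```

```text
t 27.57 pos [ 0.6071 -0.2463  0.13  ] F [-0.2  0.9  0.1] w 0.402 q [ 0.11  0.57  0.26  1.71 -0.18  0.88  0.55]
toolx [ 0.     0.001 -1.   ] y [0.994 0.106 0.001] z [ 0.106 -0.994 -0.001]
1772 [188. 193.] [ 0.5541 -0.2544  0.0216] [ 575.1 -223.4] ((109.10240936279297, 117.05583190917969), 5.620964527130127)
1239 [250. 192.] [ 0.6079 -0.2471  0.0202] [ 607.9 -248.2] ((19.457073211669922, 47.16701889038086), 6.218616962432861)
[{"tx":0.56,"ty":-0.0,"tz":0.01,"rx":-0.0,"ry":-0.0,"rz":-0.0},{"tx":0.56,"ty":-0.0,"tz":0.01,"rx":-0.0,"ry":-0.0,"rz":-0.0},{"tx":0.56,"ty":-0.0,"tz":0.01,"rx":-0.0,"ry":-0.001,"rz":-0.0},{"tx":0.56,"ty":-0.0,"tz":0.02,"rx":-0.0,"ry":-0.0,"rz":-0.001}]
```

View pics/w10.png

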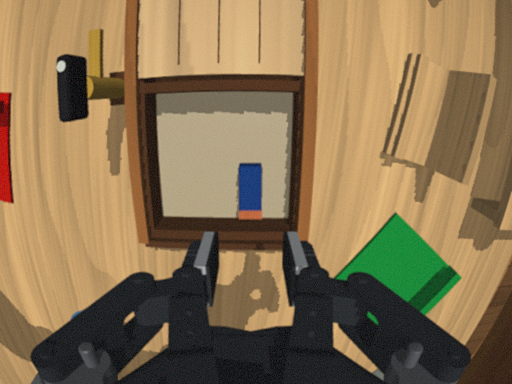

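apply_moves:
  increments:
    - {"tx": 0.56, "ty": 0, "tz": 0.01, "rx": 0, "ry": 0, "rz": 0}
    - {"tx": 0.56, "ty": 0, "tz": 0.01, "rx": 0, "ry": 0, "rz": 0}
    - {"tx": 0.56, "ty": 0, "tz": 0.01, "rx": 0, "ry": 0, "rz": 0}
    - {"tx": 0.56, "ty": 0, "tz": 0.0, "rx": 0, "ry": 0, "rz": 0}
    - {"tx": 0, "ty": 0, "tz": 0.0, "rx": 0, "ry": 0, "rz": 0}
  grip: 163

```text
time_s: 28.25
position: [0.6072, -0.2465, 0.0172]
tool_rot: [0.472, 0.527, -0.472, 0.526]
wrist_force: [-1.4, -0.3, 1.0]
width: 0.359
```

apply_moves:
  increments:
    - {"tx": 0, "ty": 0, "tz": 0.0, "rx": 0, "ry": 0, "rz": 0}
    - {"tx": 0, "ty": 0, "tz": 0, "rx": 0, "ry": 0, "rz": 0}
    - {"tx": 0, "ty": 0, "tz": 0, "rx": 0, "ry": 0, "rz": 0}
    - {"tx": 0, "ty": 0, "tz": 0, "rx": 0, "ry": 0, "rz": 0}
  grip: 255

```text
time_s: 28.75
position: [0.6078, -0.2485, 0.0191]
tool_rot: [0.473, 0.525, -0.472, 0.526]
wrist_force: [-0.6, 1.1, 4.7]
width: 0.215
```

```bash
python3 - <<'E'
from h import *
o,M=st();p=o["position"]
plan([(p[0],p[1],.15,5.8,3),(.550,.088,.15,5.8,8)])
E
```

```text
t 28.75 pos [ 0.6078 -0.2485  0.0191] F [-0.6  1.1  4.7] w 0.215 q [ 0.14  0.72  0.21  1.75 -0.22  0.69  0.58]
toolx [ 0.002  0.    -1.   ] y [0.994 0.106 0.002] z [ 0.106 -0.994 -0.   ]
[{"tx":-0.87,"ty":0.0,"tz":-0.0,"rx":0.002,"ry":-0.0,"rz":-0.001},{"tx":-0.87,"ty":0.0,"tz":-0.0,"rx":0.001,"ry":-0.0,"rz":-0.0},{"tx":-0.88,"ty":0.0,"tz":-0.0,"rx":0.002,"ry":-0.0,"rz":-0.001},{"tx":0.0,"ty":-0.06,"tz":-0.85,"rx":-0.0,"ry":-0.0,"rz":0.0},{"tx":0.0,"ty":-0.06,"tz":-0.85,"rx":-0.0,"ry":-0.0,"rz":0.0}]
[{"tx":0.0,"ty":-0.06,"tz":-0.85,"rx":-0.0,"ry":-0.0,"rz":0.0},{"tx":0.0,"ty":-0.06,"tz":-0.85,"rx":-0.0,"ry":-0.0,"rz":0.0},{"tx":0.0,"ty":-0.06,"tz":-0.85,"rx":-0.0,"ry":-0.0,"rz":0.0},{"tx":0.0,"ty":-0.06,"tz":-0.85,"rx":-0.0,"ry":-0.0,"rz":0.0},{"tx":0.0,"ty":-0.05,"tz":-0.86,"rx":-0.0,"ry":-0.0,"rz":0.0}]
[{"tx":0.0,"ty":-0.06,"tz":-0.85,"rx":-0.0,"ry":-0.0,"rz":0.0}]
```

apply_moves:
  increments:
    - {"tx": -0.87, "ty": 0.0, "tz": 0, "rx": 0, "ry": 0, "rz": 0}
    - {"tx": -0.87, "ty": 0.0, "tz": 0, "rx": 0, "ry": 0, "rz": 0}
    - {"tx": -0.88, "ty": 0.0, "tz": 0, "rx": 0, "ry": 0, "rz": 0}
    - {"tx": 0.0, "ty": -0.06, "tz": -0.85, "rx": 0, "ry": 0, "rz": 0.0}
    - {"tx": 0.0, "ty": -0.06, "tz": -0.85, "rx": 0, "ry": 0, "rz": 0.0}

```text
time_s: 29.38
position: [0.5924, -0.1643, 0.1502]
tool_rot: [0.474, 0.525, -0.472, 0.526]
wrist_force: [0.5, 0.7, 0.0]
width: 0.211
```

apply_moves:
  increments:
    - {"tx": 0.0, "ty": -0.06, "tz": -0.85, "rx": 0, "ry": 0, "rz": 0.0}
    - {"tx": 0.0, "ty": -0.06, "tz": -0.85, "rx": 0, "ry": 0, "rz": 0.0}
    - {"tx": 0.0, "ty": -0.06, "tz": -0.85, "rx": 0, "ry": 0, "rz": 0.0}
    - {"tx": 0.0, "ty": -0.06, "tz": -0.85, "rx": 0, "ry": 0, "rz": 0.0}
    - {"tx": 0.0, "ty": -0.05, "tz": -0.86, "rx": 0, "ry": 0, "rz": 0.0}

```text
time_s: 30.0
position: [0.555, 0.0468, 0.1496]
tool_rot: [0.473, 0.526, -0.472, 0.526]
wrist_force: [0.2, 0.5, -0.5]
width: 0.216
```

apply_moves:
  increments:
    - {"tx": 0.0, "ty": -0.06, "tz": -0.85, "rx": 0, "ry": 0, "rz": 0.0}
    - {"tx": 0, "ty": 0, "tz": 0, "rx": 0, "ry": 0, "rz": 0.0}
    - {"tx": 0, "ty": 0, "tz": 0, "rx": 0, "ry": 0, "rz": 0.0}

```text
time_s: 30.38
position: [0.5479, 0.0869, 0.1495]
tool_rot: [0.473, 0.525, -0.473, 0.526]
wrist_force: [0.1, -0.0, 0.1]
width: 0.214
```

```bash
python3 - <<'E'
from h import *
st()
plan([(.548,.088,.0405,5.8,4)],dec=2)
snap("wrist","w11")
E
```

```text
t 30.38 pos [0.5479 0.0869 0.1495] F [ 0.1 -0.   0.1] w 0.214 q [-0.44  0.39  0.22  1.95 -0.11  0.81 -0.06]
toolx [ 0.001 -0.    -1.   ] y [0.994 0.106 0.001] z [ 0.106 -0.994  0.   ]
[{"tx":0.54,"ty":0.0,"tz":-0.01,"rx":0.001,"ry":0.0,"rz":-0.0},{"tx":0.55,"ty":0.0,"tz":-0.0,"rx":0.001,"ry":0.0,"rz":-0.0},{"tx":0.54,"ty":0.0,"tz":-0.01,"rx":0.001,"ry":0.0,"rz":-0.001},{"tx":0.55,"ty":0.0,"tz":-0.0,"rx":0.002,"ry":0.0,"rz":-0.0}]
```

View pics/w11.png

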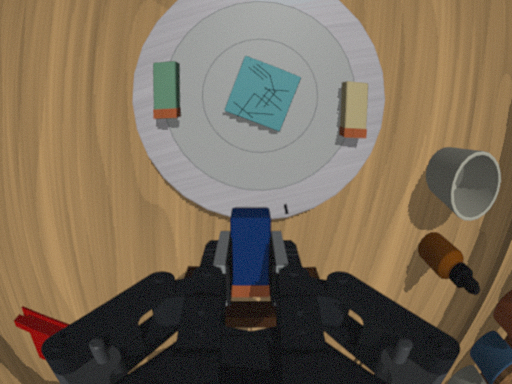

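apply_moves:
  increments:
    - {"tx": 0.54, "ty": 0.0, "tz": -0.01, "rx": 0, "ry": 0.0, "rz": 0}
    - {"tx": 0.55, "ty": 0.0, "tz": 0, "rx": 0, "ry": 0.0, "rz": 0}
    - {"tx": 0.54, "ty": 0.0, "tz": -0.01, "rx": 0, "ry": 0.0, "rz": 0}
    - {"tx": 0.55, "ty": 0.0, "tz": 0, "rx": 0, "ry": 0.0, "rz": 0}
    - {"tx": 0, "ty": 0.0, "tz": 0, "rx": 0, "ry": 0.0, "rz": 0}

```text
time_s: 31.05
position: [0.5479, 0.0865, 0.0393]
tool_rot: [0.473, 0.525, -0.474, 0.525]
wrist_force: [0.1, 0.9, 0.1]
width: 0.214
```

apply_moves:
  increments:
    - {"tx": 0.02, "ty": 0, "tz": 0, "rx": 0, "ry": 0.0, "rz": 0}
    - {"tx": 0, "ty": 0, "tz": 0, "rx": 0, "ry": 0.0, "rz": 0}
    - {"tx": 0, "ty": 0, "tz": 0, "rx": 0, "ry": 0.0, "rz": 0}

```text
time_s: 31.42
position: [0.5481, 0.0885, 0.0398]
tool_rot: [0.473, 0.526, -0.472, 0.526]
wrist_force: [0.2, -0.8, -0.6]
width: 0.213
```

apply_moves:
  increments:
    - {"tx": 0.03, "ty": 0, "tz": 0, "rx": 0, "ry": 0.0, "rz": 0}
    - {"tx": 0, "ty": 0, "tz": 0, "rx": 0, "ry": 0.0, "rz": 0}

```text
time_s: 31.68
position: [0.5478, 0.0887, 0.0379]
tool_rot: [0.473, 0.526, -0.472, 0.526]
wrist_force: [0.3, 0.3, 0.2]
width: 0.217
```

apply_moves:
  increments:
    - {"tx": 0, "ty": 0, "tz": 0, "rx": 0, "ry": 0, "rz": 0}
    - {"tx": 0, "ty": 0, "tz": 0, "rx": 0, "ry": 0, "rz": 0}
    - {"tx": 0, "ty": 0, "tz": 0, "rx": 0, "ry": 0, "rz": 0}
  grip: 152

```text
time_s: 32.05
position: [0.5479, 0.0886, 0.0379]
tool_rot: [0.473, 0.526, -0.472, 0.526]
wrist_force: [0.3, 0.4, -0.2]
width: 0.405
```

```bash
python3 - <<'E'
from h import *
st()
plan([(.548,.088,.15,5.8,3),(.548,.100,.20,5.8,2)],dec=2)
E
```

```text
t 32.05 pos [0.5479 0.0886 0.0379] F [ 0.3  0.4 -0.2] w 0.405 q [-0.41  0.57  0.17  2.   -0.17  0.59 -0.02]
toolx [ 0.001  0.    -1.   ] y [0.994 0.106 0.001] z [ 0.106 -0.994 -0.   ]
[{"tx":-0.75,"ty":0.0,"tz":0.0,"rx":0.002,"ry":-0.0,"rz":-0.0},{"tx":-0.75,"ty":0.0,"tz":0.01,"rx":0.001,"ry":-0.0,"rz":-0.001},{"tx":-0.74,"ty":0.0,"tz":0.0,"rx":0.002,"ry":-0.0,"rz":-0.0},{"tx":-0.5,"ty":0.01,"tz":-0.12,"rx":-0.0,"ry":-0.0,"rz":-0.0},{"tx":-0.5,"ty":0.02,"tz":-0.12,"rx":-0.0,"ry":-0.0,"rz":-0.0}]
```

apply_moves:
  increments:
    - {"tx": -0.75, "ty": 0.0, "tz": 0.0, "rx": 0, "ry": 0, "rz": 0}
    - {"tx": -0.75, "ty": 0.0, "tz": 0.01, "rx": 0, "ry": 0, "rz": 0}
    - {"tx": -0.74, "ty": 0.0, "tz": 0.0, "rx": 0, "ry": 0, "rz": 0}
    - {"tx": -0.5, "ty": 0.01, "tz": -0.2, "rx": 0, "ry": 0, "rz": 0}
    - {"tx": -0.5, "ty": 0.02, "tz": -0.2, "rx": 0, "ry": 0, "rz": 0}
  grip: 60

```text
time_s: 32.67
position: [0.547, 0.1082, 0.201]
tool_rot: [0.473, 0.526, -0.472, 0.526]
wrist_force: [0.0, -0.6, 0.1]
width: 0.763
```

apply_moves:
  increments:
    - {"tx": 0, "ty": 0, "tz": 0, "rx": 0, "ry": 0.0, "rz": 0}
    - {"tx": 0, "ty": 0, "tz": 0, "rx": 0, "ry": 0.0, "rz": 0}

```text
time_s: 32.92
position: [0.5466, 0.1076, 0.1991]
tool_rot: [0.473, 0.526, -0.473, 0.526]
wrist_force: [0.4, -0.3, -0.7]
width: 0.766
```

```bash
python3 - <<'E'
from h import *
st()
im,d,c=snap("wrist","w12")
P=bars("w12",.034,.047,(.43,.67,.04,.29))
U,V=np.meshgrid(np.arange(512),np.arange(384))
i=im.astype(int);m=(i[...,2]>i[...,0]+40)&(i[...,1]>i[...,0]+40)&(P[...,2]>.026)&(P[...,2]<.036)&(abs(P[...,0]-.548)<.1)
Q=P[m];print("tile",len(Q),Q.mean(0),cv2.minAreaRect((Q[:,:2]*1000).astype(np.float32)))
m=(P[...,2]>.018)&(P[...,2]<.030)&(np.hypot(P[...,0]-.548,P[...,1]-.166)<.14);print("plat",cv2.minEnclosingCircle(P[m][:,:2].astype(np.float32)))
E
```

```text
t 32.92 pos [0.5466 0.1076 0.1991] F [ 0.4 -0.3 -0.7] w 0.766 q [-0.49  0.33  0.23  1.9  -0.09  0.92 -0.11]
toolx [-0. -0. -1.] y [ 0.994  0.106 -0.   ] z [ 0.106 -0.994  0.   ]
963 [179. 111.] [0.4695 0.1652 0.0399] [468.9 165.2] ((21.021976470947266, 47.29726028442383), 6.117917060852051)
930 [337. 128.] [0.6281 0.1659 0.0396] [628.8 165.7] ((21.49917984008789, 48.049129486083984), 5.949425220489502)
872 [250. 193.] [0.5481 0.0875 0.0398] [548.1  86.5] ((20.17129898071289, 46.84123992919922), 5.963286399841309)
tile 2325 [0.54936304 0.16887803 0.03192485] ((549.443115234375, 168.65829467773438), (49.0459098815918, 48.76462173461914), 75.20829010009766)
plat ((0.5478023886680603, 0.16649802029132843), 0.1150246262550354)
```

View pics/w12.png

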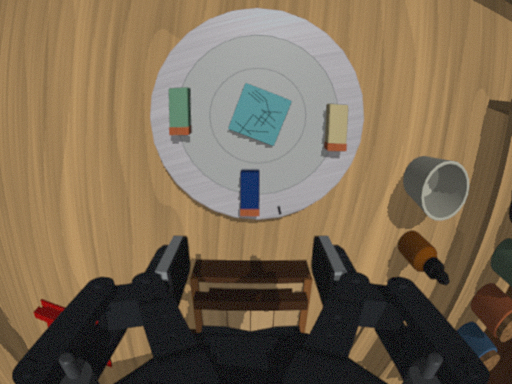

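```bash
python3 - <<'E'
from h import *
c=robot.get_calibration("wrist")
def tips(tag,z):
    d=np.load(f"pics/{tag}.npy");U,V=np.meshgrid(np.arange(512),np.arange(384));P=pts(c,"wrist",U,V,d)
    m=(d>0)&(d<.16)&(V>200); Q=P[m]; o=robot.get_obs()["position"][2]
    print(tag,len(Q),np.percentile(Q[:,2]-o,[0,.2,.5,1,5]))
    
tips("w12",0)
# previous frames: relative in camera frame; poses all tool-down so z-rel uses current cam pose
for t in ["w5","w6","w11","w8"]: tips(t,0)
E
```

```text
w12 36005 [-0.00524239 -0.00159753  0.00093218  0.00366867  0.02007595]
w5 35272 [0.00189544 0.0041847  0.00632995 0.00883292 0.02324869]
w6 38569 [-0.01061099 -0.00569879 -0.00302392 -0.00055675  0.01390853]
w11 40578 [-0.01406242 -0.01003033 -0.00603301 -0.00257616  0.00116436]
w8 37002 [-0.01053861 -0.00553324 -0.00280184  0.0004392   0.0201718 ]
```

```bash
python3 - <<'E'
from h import *
plan([(.5494,.1686,.09,-14.8,4),(.5494,.1686,.036,-14.8,2)],dec=2)
E
```

```text
[{"tx":0.54,"ty":0.05,"tz":-0.3,"rx":0.087,"ry":0.0,"rz":0.0},{"tx":0.54,"ty":0.02,"tz":-0.31,"rx":0.087,"ry":0.0,"rz":0.0},{"tx":0.55,"ty":-0.01,"tz":-0.31,"rx":0.087,"ry":0.0,"rz":0.0},{"tx":0.54,"ty":-0.04,"tz":-0.3,"rx":0.087,"ry":0.001,"rz":0.001},{"tx":0.54,"ty":0.0,"tz":0.0,"rx":-0.0,"ry":-0.0,"rz":-0.0}]
[{"tx":0.54,"ty":0.0,"tz":0.0,"rx":-0.0,"ry":-0.0,"rz":-0.0}]
```

apply_moves:
  increments:
    - {"tx": 0.54, "ty": 0.05, "tz": -0.3, "rx": 0.087, "ry": 0.0, "rz": 0.0}
    - {"tx": 0.54, "ty": 0.02, "tz": -0.31, "rx": 0.087, "ry": 0.0, "rz": 0.0}
    - {"tx": 0.55, "ty": -0.01, "tz": -0.31, "rx": 0.087, "ry": 0.0, "rz": 0.0}
    - {"tx": 0.54, "ty": -0.04, "tz": -0.3, "rx": 0.087, "ry": 0, "rz": 0}
    - {"tx": 0, "ty": 0.0, "tz": 0.0, "rx": 0, "ry": 0, "rz": 0}

```text
time_s: 33.6
position: [0.5478, 0.1695, 0.0886]
tool_rot: [-0.558, -0.433, 0.561, -0.432]
wrist_force: [-0.1, 0.1, -0.4]
width: 0.764
```

```bash
python3 - <<'E'
from h import *
st()
im,d,c=snap("wrist","w13")
U,V=np.meshgrid(np.arange(512),np.arange(384));P=pts(c,"wrist",U,V,d)
i=im.astype(int);m=(i[...,2]>i[...,0]+40)&(i[...,1]>i[...,0]+40)&(P[...,2]>.024)&(P[...,2]<.038)&(abs(P[...,0]-.548)<.1)
Q=P[m];print("tile",len(Q),Q.mean(0),cv2.minAreaRect((Q[:,:2]*1000).astype(np.float32)))
plan([(.5494,.1686,.035,-14.8,3)],dec=2)
E
```

```text
t 33.6 pos [0.5478 0.1695 0.0886] F [-0.1  0.1 -0.4] w 0.764 q [-0.61  0.52  0.26  1.94 -0.19  0.72 -0.49]
toolx [-0.004 -0.002 -1.   ] y [ 0.968 -0.253 -0.004] z [-0.253 -0.968  0.003]
tile 4403 [0.5501579  0.17092139 0.0322186 ] ((549.7153930664062, 168.9158172607422), (49.92596435546875, 48.792877197265625), 75.11761474609375)
[{"tx":0.37,"ty":0.0,"tz":-0.0,"rx":0.001,"ry":0.001,"rz":0.0},{"tx":0.37,"ty":0.0,"tz":-0.0,"rx":0.001,"ry":0.001,"rz":0.001},{"tx":0.36,"ty":0.01,"tz":-0.0,"rx":0.001,"ry":0.0,"rz":0.0}]
```

View pics/w13.png

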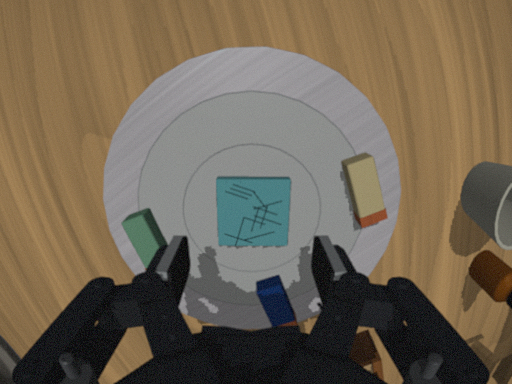

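apply_moves:
  increments:
    - {"tx": 0.37, "ty": 0.02, "tz": 0, "rx": 0, "ry": 0, "rz": 0.0}
    - {"tx": 0.37, "ty": 0.01, "tz": 0, "rx": 0, "ry": 0, "rz": 0}
    - {"tx": 0.36, "ty": 0.01, "tz": 0, "rx": 0, "ry": 0.0, "rz": 0.0}
    - {"tx": 0, "ty": 0, "tz": 0, "rx": 0, "ry": 0.0, "rz": 0.0}
    - {"tx": 0, "ty": 0, "tz": 0, "rx": 0, "ry": 0.0, "rz": 0.0}

```text
time_s: 34.28
position: [0.5523, 0.1689, 0.0365]
tool_rot: [0.561, 0.431, -0.56, 0.432]
wrist_force: [0.1, -0.5, -0.1]
width: 0.771
```

apply_moves:
  increments:
    - {"tx": 0.06, "ty": -0.05, "tz": 0, "rx": 0, "ry": 0.0, "rz": 0.0}
    - {"tx": 0, "ty": 0, "tz": 0, "rx": 0, "ry": 0.0, "rz": 0.0}

```text
time_s: 34.52
position: [0.5495, 0.1698, 0.0336]
tool_rot: [0.561, 0.432, -0.56, 0.432]
wrist_force: [-0.5, 0.5, 0.8]
width: 0.768
```

apply_moves:
  increments:
    - {"tx": 0, "ty": 0, "tz": 0, "rx": 0, "ry": 0.0, "rz": 0.0}
    - {"tx": 0, "ty": 0, "tz": 0, "rx": 0, "ry": 0.0, "rz": 0.0}
    - {"tx": 0, "ty": 0, "tz": 0, "rx": 0, "ry": 0.0, "rz": 0.0}
    - {"tx": 0, "ty": 0, "tz": 0, "rx": 0, "ry": 0.0, "rz": 0.0}
  grip: 255

```text
time_s: 35.02
position: [0.5499, 0.1697, 0.0342]
tool_rot: [0.561, 0.431, -0.56, 0.432]
wrist_force: [-2.2, 0.0, 5.1]
width: 0.563
```

```bash
python3 - <<'E'
from h import *
o,M=st();p=o["position"]
a=np.radians(5.7);Rm=np.array([[np.cos(a),-np.sin(a)],[np.sin(a),np.cos(a)]])
t=np.array([.5745,-.157])+Rm@[0,-.065];print(t)
plan([(p[0],p[1],.08,-14.8,1),(p[0],p[1],.15,-14.8,2),(*t,.16,5.7,9)])
E
```

```text
t 35.02 pos [0.5499 0.1697 0.0342] F [-2.2  0.   5.1] w 0.563 q [-0.58  0.6   0.23  1.96 -0.22  0.61 -0.47]
toolx [ 0.002  0.001 -1.   ] y [ 0.967 -0.255  0.001] z [-0.255 -0.967 -0.001]
[ 0.58095578 -0.22167861]
[{"tx":-0.92,"ty":0.0,"tz":-0.0,"rx":0.0,"ry":-0.001,"rz":-0.001},{"tx":-0.7,"ty":0.0,"tz":-0.0,"rx":0.0,"ry":-0.0,"rz":-0.0},{"tx":-0.7,"ty":0.0,"tz":-0.0,"rx":0.0,"ry":-0.0,"rz":-0.0},{"tx":-0.02,"ty":0.29,"tz":0.82,"rx":-0.038,"ry":-0.0,"rz":-0.0},{"tx":-0.02,"ty":0.26,"tz":0.83,"rx":-0.038,"ry":0.0,"rz":-0.0}]
[{"tx":-0.02,"ty":0.22,"tz":0.84,"rx":-0.038,"ry":0.0,"rz":-0.0},{"tx":-0.02,"ty":0.19,"tz":0.85,"rx":-0.038,"ry":0.0,"rz":-0.0},{"tx":-0.02,"ty":0.15,"tz":0.86,"rx":-0.038,"ry":0.0,"rz":-0.0},{"tx":-0.02,"ty":0.12,"tz":0.87,"rx":-0.038,"ry":0.0,"rz":-0.0},{"tx":-0.03,"ty":0.09,"tz":0.87,"rx":-0.038,"ry":0.0,"rz":-0.0}]
[{"tx":-0.02,"ty":0.05,"tz":0.87,"rx":-0.038,"ry":0.0,"rz":-0.0},{"tx":-0.03,"ty":0.01,"tz":0.88,"rx":-0.037,"ry":0.0,"rz":-0.0}]
```

apply_moves:
  increments:
    - {"tx": -0.5, "ty": 0.0, "tz": 0, "rx": 0.0, "ry": 0, "rz": 0}
    - {"tx": -0.9, "ty": 0.0, "tz": 0, "rx": 0.0, "ry": 0, "rz": 0}
    - {"tx": -0.9, "ty": 0.0, "tz": 0, "rx": 0.0, "ry": 0, "rz": 0}
    - {"tx": -0.02, "ty": 0, "tz": 0, "rx": 0, "ry": 0, "rz": 0}

```text
time_s: 35.52
position: [0.5519, 0.1702, 0.1531]
tool_rot: [0.563, 0.431, -0.557, 0.432]
wrist_force: [-0.6, 0.4, -0.5]
width: 0.562
```

```bash
python3 - <<'E'
from h import *
st();im,d,c=snap("wrist","w14")
E
```

```text
t 35.52 pos [0.5519 0.1702 0.1531] F [-0.6  0.4 -0.5] w 0.562 q [-0.63  0.43  0.29  1.9  -0.16  0.83 -0.52]
toolx [ 0.008  0.003 -1.   ] y [ 0.967 -0.255  0.006] z [-0.255 -0.967 -0.005]
```

View pics/w14.png

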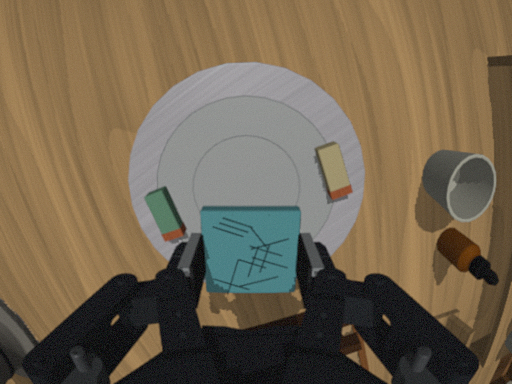

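apply_moves:
  increments:
    - {"tx": -0.02, "ty": 0.29, "tz": 0.82, "rx": -0.038, "ry": 0, "rz": 0}
    - {"tx": -0.02, "ty": 0.26, "tz": 0.83, "rx": -0.038, "ry": 0, "rz": 0}
    - {"tx": -0.02, "ty": 0.22, "tz": 0.84, "rx": -0.038, "ry": 0.0, "rz": 0}
    - {"tx": -0.02, "ty": 0.19, "tz": 0.85, "rx": -0.038, "ry": 0.0, "rz": 0}
    - {"tx": -0.02, "ty": 0.15, "tz": 0.86, "rx": -0.038, "ry": 0.0, "rz": 0}

```text
time_s: 36.2
position: [0.5659, -0.0486, 0.1529]
tool_rot: [-0.514, -0.486, 0.515, -0.485]
wrist_force: [-0.2, -0.7, -0.4]
width: 0.563
```

apply_moves:
  increments:
    - {"tx": -0.02, "ty": 0.12, "tz": 0.87, "rx": -0.038, "ry": 0.0, "rz": 0}
    - {"tx": -0.03, "ty": 0.09, "tz": 0.87, "rx": -0.038, "ry": 0.0, "rz": 0}
    - {"tx": -0.02, "ty": 0.05, "tz": 0.87, "rx": -0.038, "ry": 0.0, "rz": 0}
    - {"tx": -0.03, "ty": 0.01, "tz": 0.88, "rx": -0.037, "ry": 0.0, "rz": 0}

```text
time_s: 36.7
position: [0.5796, -0.2229, 0.1576]
tool_rot: [0.474, 0.525, -0.474, 0.524]
wrist_force: [1.4, -0.6, -1.2]
width: 0.563
```

apply_moves:
  increments:
    - {"tx": 0, "ty": 0, "tz": 0, "rx": 0, "ry": 0, "rz": 0}
    - {"tx": 0, "ty": 0, "tz": 0, "rx": 0, "ry": 0, "rz": 0}

```text
time_s: 36.95
position: [0.5798, -0.2212, 0.1579]
tool_rot: [0.475, 0.525, -0.475, 0.523]
wrist_force: [0.1, 0.8, -0.2]
width: 0.558
```

```bash
python3 - <<'E'
from h import *
st();im,d,c=snap("wrist","w15")
plan([(.581,-.2217,.017,5.7,5)])
E
```

```text
t 36.95 pos [ 0.5798 -0.2212  0.1579] F [ 0.1  0.8 -0.2] w 0.558 q [ 0.06  0.49  0.28  1.78 -0.17  0.9   0.51]
toolx [-0.001  0.001 -1.   ] y [ 0.995  0.099 -0.001] z [ 0.099 -0.995 -0.002]
[{"tx":0.56,"ty":0.0,"tz":0.01,"rx":0.0,"ry":-0.0,"rz":0.0},{"tx":0.57,"ty":0.0,"tz":0.01,"rx":0.0,"ry":-0.0,"rz":0.0},{"tx":0.56,"ty":0.01,"tz":0.0,"rx":0.0,"ry":-0.001,"rz":0.0},{"tx":0.57,"ty":0.0,"tz":0.01,"rx":0.0,"ry":-0.0,"rz":0.0},{"tx":0.56,"ty":0.01,"tz":0.0,"rx":0.001,"ry":-0.001,"rz":0.001}]
```

View pics/w15.png

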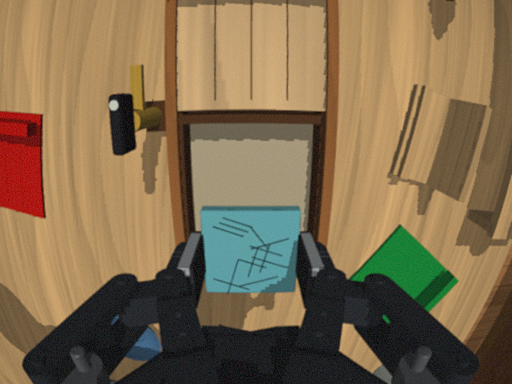

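apply_moves:
  increments:
    - {"tx": 0.56, "ty": 0.01, "tz": 0.01, "rx": 0.0, "ry": 0, "rz": 0.0}
    - {"tx": 0.57, "ty": 0.01, "tz": 0.01, "rx": 0.0, "ry": 0, "rz": 0.0}
    - {"tx": 0.56, "ty": 0.01, "tz": 0.0, "rx": 0.0, "ry": 0, "rz": 0.0}
    - {"tx": 0.57, "ty": 0.0, "tz": 0.01, "rx": 0.0, "ry": 0, "rz": 0.0}
    - {"tx": 0.54, "ty": 0.0, "tz": 0.0, "rx": 0, "ry": 0, "rz": 0}

```text
time_s: 37.62
position: [0.5824, -0.221, 0.018]
tool_rot: [0.474, 0.525, -0.474, 0.525]
wrist_force: [0.1, 0.6, -0.2]
width: 0.564
```

apply_moves:
  increments:
    - {"tx": 0, "ty": 0, "tz": 0, "rx": 0, "ry": 0, "rz": 0}
    - {"tx": 0, "ty": 0, "tz": 0, "rx": 0, "ry": 0, "rz": 0}

```text
time_s: 37.88
position: [0.583, -0.2226, 0.0201]
tool_rot: [0.475, 0.524, -0.474, 0.525]
wrist_force: [-0.1, 0.1, -0.2]
width: 0.555
```

apply_moves:
  increments:
    - {"tx": 0.08, "ty": -0.02, "tz": 0, "rx": 0, "ry": 0, "rz": 0}
    - {"tx": 0.02, "ty": 0, "tz": 0, "rx": 0, "ry": 0, "rz": 0}
    - {"tx": 0, "ty": 0, "tz": 0, "rx": 0, "ry": 0, "rz": 0}

```text
time_s: 38.25
position: [0.5815, -0.2235, 0.0147]
tool_rot: [0.475, 0.524, -0.474, 0.524]
wrist_force: [0.2, 0.2, -1.8]
width: 0.557
```

apply_moves:
  increments:
    - {"tx": 0.02, "ty": 0, "tz": 0, "rx": 0, "ry": 0, "rz": 0}
    - {"tx": 0, "ty": 0, "tz": 0, "rx": 0, "ry": 0, "rz": 0}

```text
time_s: 38.5
position: [0.5816, -0.2236, 0.0143]
tool_rot: [0.475, 0.524, -0.474, 0.524]
wrist_force: [-1.8, 0.5, 7.5]
width: 0.559
```

apply_moves:
  increments:
    - {"tx": 0, "ty": 0, "tz": 0, "rx": 0, "ry": 0, "rz": 0}
    - {"tx": 0, "ty": 0, "tz": 0, "rx": 0, "ry": 0, "rz": 0}
    - {"tx": 0, "ty": 0, "tz": 0, "rx": 0, "ry": 0, "rz": 0}
  grip: 75

```text
time_s: 38.88
position: [0.5813, -0.2234, 0.0132]
tool_rot: [0.475, 0.524, -0.474, 0.524]
wrist_force: [0.8, -0.3, -0.0]
width: 0.706
```

```bash
python3 - <<'E'
from h import *
st()
plan([(.581,-.2217,.10,5.7,3),(.579,-.2,.20,5.7,3)])
E
```

```text
t 38.88 pos [ 0.5813 -0.2234  0.0132] F [ 0.8 -0.3 -0. ] w 0.706 q [ 0.11  0.69  0.22  1.84 -0.23  0.63  0.56]
toolx [ 0.001  0.    -1.   ] y [0.995 0.099 0.001] z [ 0.099 -0.995 -0.   ]
[{"tx":-0.58,"ty":-0.0,"tz":-0.01,"rx":-0.0,"ry":-0.0,"rz":-0.0},{"tx":-0.58,"ty":-0.0,"tz":-0.01,"rx":-0.0,"ry":-0.0,"rz":-0.0},{"tx":-0.58,"ty":-0.0,"tz":-0.02,"rx":-0.0,"ry":-0.0,"rz":-0.001},{"tx":-0.67,"ty":0.0,"tz":-0.14,"rx":-0.0,"ry":-0.0,"rz":0.0},{"tx":-0.66,"ty":0.0,"tz":-0.15,"rx":-0.0,"ry":-0.0,"rz":0.0}]
[{"tx":-0.67,"ty":0.0,"tz":-0.14,"rx":-0.0,"ry":-0.0,"rz":0.0}]
```

apply_moves:
  increments:
    - {"tx": -0.58, "ty": 0, "tz": -0.01, "rx": 0, "ry": 0, "rz": 0}
    - {"tx": -0.58, "ty": 0, "tz": -0.01, "rx": 0, "ry": 0, "rz": 0}
    - {"tx": -0.58, "ty": 0, "tz": -0.02, "rx": 0, "ry": 0, "rz": 0}
    - {"tx": -0.67, "ty": 0.0, "tz": -0.14, "rx": 0, "ry": 0, "rz": 0.0}
    - {"tx": -0.66, "ty": 0.0, "tz": -0.15, "rx": 0, "ry": 0, "rz": 0.0}

```text
time_s: 39.5
position: [0.5793, -0.207, 0.1678]
tool_rot: [0.475, 0.524, -0.474, 0.524]
wrist_force: [-0.3, -0.6, -0.2]
width: 0.706
```

apply_moves:
  increments:
    - {"tx": -0.67, "ty": 0.0, "tz": -0.14, "rx": 0, "ry": 0, "rz": 0.0}
    - {"tx": 0, "ty": 0, "tz": 0, "rx": 0, "ry": 0, "rz": 0}
    - {"tx": 0, "ty": 0, "tz": 0, "rx": 0, "ry": 0, "rz": 0}

```text
time_s: 39.88
position: [0.5784, -0.2001, 0.1998]
tool_rot: [0.475, 0.524, -0.474, 0.524]
wrist_force: [-0.5, 0.0, 0.2]
width: 0.704
```

```bash
python3 - <<'E'
from h import *
st();im,d,c=snap("wrist","w16")
U,V=np.meshgrid(np.arange(512),np.arange(384));P=pts(c,"wrist",U,V,d)
i=im.astype(int);m=(i[...,2]>i[...,0]+40)&(i[...,1]>i[...,0]+40)&(abs(P[...,0]-.58)<.07)&(abs(P[...,1]+.22)<.07)
Q=P[m];print("tile",len(Q),Q.mean(0),Q[:,2].std(),cv2.minAreaRect((Q[:,:2]*1000).astype(np.float32)))
snap("scene","s16");s=cv2.imread("pics/s16.png");cv2.imwrite("pics/s16c.png",cv2.resize(s[160:300,150:350],None,fx=4,fy=4,interpolation=cv2.INTER_CUBIC))
E
```

```text
t 39.88 pos [ 0.5784 -0.2001  0.1998] F [-0.5  0.   0.2] w 0.704 q [ 0.01  0.43  0.3   1.77 -0.15  0.97  0.46]
toolx [ 0.  0. -1.] y [0.995 0.099 0.   ] z [ 0.099 -0.995 -0.   ]
tile 1792 [ 0.58197548 -0.22318726  0.01230098] 0.0007736440060018306 ((581.9761352539062, -224.10780334472656), (48.6201057434082, 49.14533615112305), 5.86820125579834)
```

View pics/w16.png

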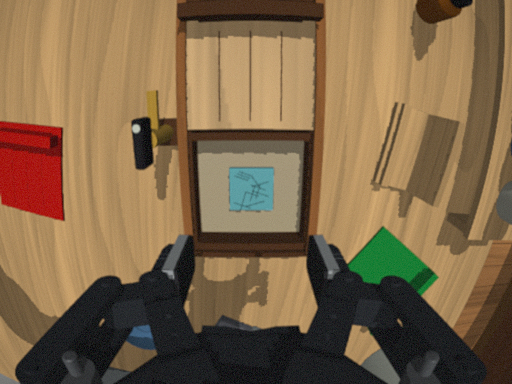

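View pics/s16c.png

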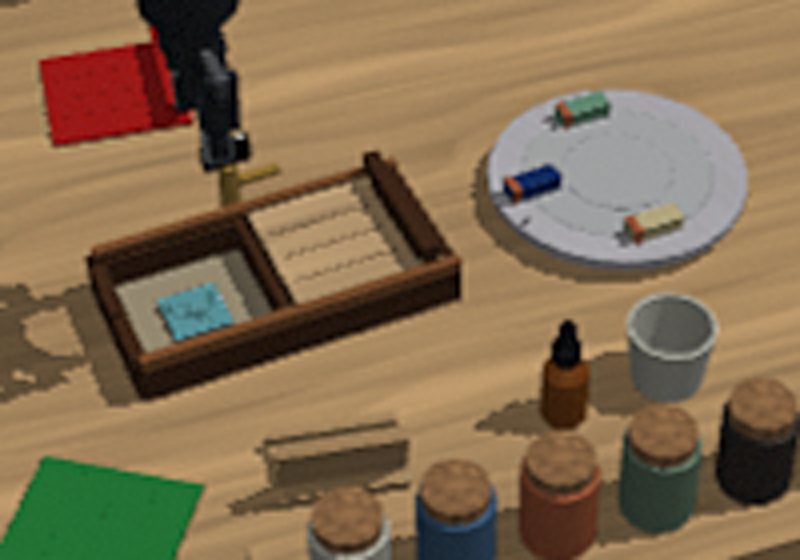

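```bash
python3 - <<'E'
from h import *
plan([(.5632,-.0385,.17,-84.3,10),(.5632,-.0385,.058,-84.3,4)])
E
```

```text
[{"tx":0.06,"ty":0.0,"tz":-0.32,"rx":0.15,"ry":0.0,"rz":0.0},{"tx":0.06,"ty":-0.05,"tz":-0.32,"rx":0.15,"ry":0.0,"rz":0.0},{"tx":0.06,"ty":-0.1,"tz":-0.31,"rx":0.15,"ry":0.0,"rz":0.0},{"tx":0.06,"ty":-0.14,"tz":-0.29,"rx":0.15,"ry":0.0,"rz":0.0},{"tx":0.06,"ty":-0.19,"tz":-0.27,"rx":0.15,"ry":0.0,"rz":0.0}]
[{"tx":0.06,"ty":-0.23,"tz":-0.23,"rx":0.15,"ry":0.0,"rz":0.0},{"tx":0.06,"ty":-0.26,"tz":-0.19,"rx":0.15,"ry":0.0,"rz":0.0},{"tx":0.05,"ty":-0.29,"tz":-0.15,"rx":0.15,"ry":0.0,"rz":0.0},{"tx":0.06,"ty":-0.31,"tz":-0.1,"rx":0.15,"ry":0.001,"rz":0.0},{"tx":0.05,"ty":-0.32,"tz":-0.06,"rx":0.149,"ry":0.0,"rz":0.001}]
[{"tx":0.56,"ty":0.0,"tz":-0.0,"rx":0.0,"ry":0.0,"rz":-0.0},{"tx":0.56,"ty":0.0,"tz":-0.0,"rx":0.0,"ry":0.0,"rz":-0.0},{"tx":0.56,"ty":0.0,"tz":-0.0,"rx":0.0,"ry":0.0,"rz":-0.0},{"tx":0.56,"ty":0.0,"tz":-0.0,"rx":0.0,"ry":0.0,"rz":-0.0}]
```

apply_moves:
  increments:
    - {"tx": 0.06, "ty": 0.0, "tz": -0.32, "rx": 0.15, "ry": 0.0, "rz": 0.0}
    - {"tx": 0.06, "ty": -0.05, "tz": -0.32, "rx": 0.15, "ry": 0.0, "rz": 0.0}
    - {"tx": 0.06, "ty": -0.1, "tz": -0.31, "rx": 0.15, "ry": 0.0, "rz": 0.0}
    - {"tx": 0.06, "ty": -0.14, "tz": -0.29, "rx": 0.15, "ry": 0.0, "rz": 0.0}
    - {"tx": 0.06, "ty": -0.19, "tz": -0.27, "rx": 0.15, "ry": 0.0, "rz": 0.0}
  grip: 0

```text
time_s: 40.6
position: [0.5708, -0.1191, 0.1841]
tool_rot: [-0.64, -0.301, 0.64, -0.301]
wrist_force: [0.9, 0.2, -0.7]
width: 1.002
```

apply_moves:
  increments:
    - {"tx": 0.06, "ty": -0.23, "tz": -0.23, "rx": 0.15, "ry": 0.0, "rz": 0.0}
    - {"tx": 0.06, "ty": -0.26, "tz": -0.19, "rx": 0.15, "ry": 0.0, "rz": 0.0}
    - {"tx": 0.05, "ty": -0.29, "tz": -0.15, "rx": 0.15, "ry": 0.0, "rz": 0.0}
    - {"tx": 0.06, "ty": -0.31, "tz": -0.1, "rx": 0.15, "ry": 0, "rz": 0.0}
    - {"tx": 0.05, "ty": -0.32, "tz": -0.06, "rx": 0.149, "ry": 0.0, "rz": 0}

```text
time_s: 41.22
position: [0.5633, -0.0382, 0.1703]
tool_rot: [-0.706, -0.033, 0.707, -0.034]
wrist_force: [0.1, -0.4, -0.4]
width: 0.997
```

apply_moves:
  increments:
    - {"tx": 0, "ty": 0, "tz": 0, "rx": 0, "ry": 0, "rz": 0}
    - {"tx": 0, "ty": 0, "tz": 0, "rx": 0, "ry": 0, "rz": 0}

```text
time_s: 41.48
position: [0.5638, -0.0394, 0.1711]
tool_rot: [0.706, 0.036, -0.706, 0.036]
wrist_force: [-0.1, -0.3, 0.7]
width: 1.001
```

```bash
python3 - <<'E'
from h import *
st();im,d,c=snap("wrist","w17")
P=bars("w17",.059,.072,(.47,.66,-.08,.0))
plan([(.5632,-.0385,.058,-84.3,3)])
E
```

```text
t 41.48 pos [ 0.5638 -0.0394  0.1711] F [-0.1 -0.3  0.7] w 1.001 q [-0.53  0.44  0.63  1.92 -0.33  0.89 -1.2 ]
toolx [ 0.    -0.001 -1.   ] y [ 0.102 -0.995  0.001] z [-0.995 -0.102 -0.   ]
2440 [250. 185.] [ 0.568  -0.0387  0.0656] [563.  -39.1] ((132.0065460205078, 14.016810417175293), 5.6417083740234375)
[{"tx":0.76,"ty":-0.01,"tz":0.0,"rx":0.001,"ry":-0.0,"rz":-0.0},{"tx":0.75,"ty":-0.01,"tz":0.01,"rx":0.0,"ry":-0.0,"rz":-0.0},{"tx":0.76,"ty":-0.0,"tz":0.0,"rx":0.001,"ry":-0.001,"rz":-0.001}]
```

View pics/w17.png

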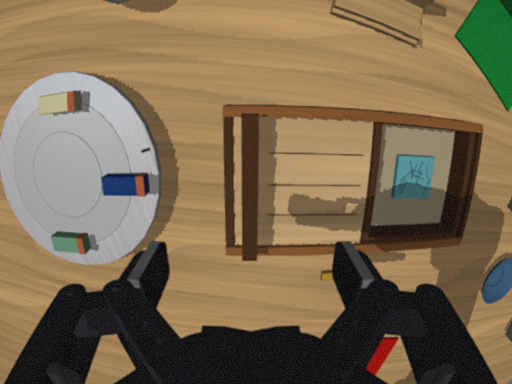

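apply_moves:
  increments:
    - {"tx": 0.76, "ty": -0.01, "tz": 0.0, "rx": 0, "ry": 0, "rz": 0}
    - {"tx": 0.75, "ty": 0, "tz": 0.01, "rx": 0.0, "ry": 0, "rz": 0}
    - {"tx": 0.74, "ty": 0, "tz": 0.0, "rx": 0, "ry": 0, "rz": 0}

```text
time_s: 41.9
position: [0.5638, -0.039, 0.058]
tool_rot: [0.707, 0.036, -0.706, 0.036]
wrist_force: [0.5, 0.3, -0.0]
width: 1.002
```

apply_moves:
  increments:
    - {"tx": 0, "ty": 0, "tz": 0, "rx": 0, "ry": 0, "rz": 0}
    - {"tx": 0, "ty": 0, "tz": 0, "rx": 0, "ry": 0, "rz": 0}
    - {"tx": 0, "ty": 0, "tz": 0, "rx": 0, "ry": 0, "rz": 0}
    - {"tx": 0, "ty": 0, "tz": 0, "rx": 0, "ry": 0, "rz": 0}
    - {"tx": 0, "ty": 0, "tz": 0, "rx": 0, "ry": 0, "rz": 0}
  grip: 160

```text
time_s: 42.52
position: [0.564, -0.0379, 0.0595]
tool_rot: [0.707, 0.036, -0.705, 0.035]
wrist_force: [-0.5, -0.1, -0.9]
width: 0.373
```

apply_moves:
  increments:
    - {"tx": 0, "ty": 0, "tz": 0, "rx": 0, "ry": 0, "rz": 0}
    - {"tx": 0, "ty": 0, "tz": 0, "rx": 0, "ry": 0, "rz": 0}
    - {"tx": 0, "ty": 0, "tz": 0, "rx": 0, "ry": 0, "rz": 0}
    - {"tx": 0, "ty": 0, "tz": 0, "rx": 0, "ry": 0, "rz": 0}
  grip: 255

```text
time_s: 43.02
position: [0.5638, -0.0379, 0.0593]
tool_rot: [0.707, 0.036, -0.706, 0.035]
wrist_force: [-1.3, 0.2, 6.0]
width: 0.149
```

```bash
python3 - <<'E'
from h import *
o,M=st();p=o["position"]
y=np.array([-np.sin(np.radians(5.7)),np.cos(np.radians(5.7))])
e=p[:2]-y*.134;print(e)
plan([(*e,p[2],-84.3,7)])
E
```

```text
t 43.02 pos [ 0.5638 -0.0379  0.0593] F [-1.3  0.2  6. ] w 0.149 q [-0.44  0.6   0.52  1.99 -0.46  0.67 -1.09]
toolx [ 0.001  0.001 -1.   ] y [ 0.1   -0.995 -0.   ] z [-0.995 -0.1   -0.001]
[ 0.57711699 -0.17126581]
[{"tx":-0.0,"ty":0.38,"tz":0.0,"rx":0.0,"ry":-0.0,"rz":0.0},{"tx":-0.0,"ty":0.38,"tz":0.0,"rx":0.0,"ry":-0.0,"rz":0.0},{"tx":-0.0,"ty":0.38,"tz":0.0,"rx":0.0,"ry":-0.0,"rz":0.0},{"tx":-0.0,"ty":0.38,"tz":0.0,"rx":0.0,"ry":-0.0,"rz":0.0},{"tx":-0.0,"ty":0.39,"tz":0.0,"rx":0.0,"ry":-0.0,"rz":0.0}]
[{"tx":-0.0,"ty":0.38,"tz":0.0,"rx":0.0,"ry":-0.001,"rz":0.0},{"tx":-0.0,"ty":0.39,"tz":0.0,"rx":0.0,"ry":-0.0,"rz":0.0}]
```

apply_moves:
  increments:
    - {"tx": -0.01, "ty": 0.3, "tz": 0.0, "rx": 0.0, "ry": 0, "rz": 0.0}
    - {"tx": 0, "ty": 0.4, "tz": 0.0, "rx": 0.0, "ry": 0, "rz": 0.0}
    - {"tx": 0, "ty": 0.4, "tz": 0.0, "rx": 0.0, "ry": 0, "rz": 0.0}
    - {"tx": 0, "ty": 0.4, "tz": 0.0, "rx": 0.0, "ry": 0, "rz": 0.0}
    - {"tx": 0, "ty": 0.4, "tz": 0.0, "rx": 0.0, "ry": 0, "rz": 0.0}

```text
time_s: 43.65
position: [0.5732, -0.1335, 0.0594]
tool_rot: [0.707, 0.036, -0.706, 0.035]
wrist_force: [-0.9, 2.2, 2.3]
width: 0.146
```

apply_moves:
  increments:
    - {"tx": 0, "ty": 0.4, "tz": 0.0, "rx": 0.0, "ry": 0, "rz": 0.0}
    - {"tx": 0, "ty": 0.3, "tz": 0.0, "rx": 0.0, "ry": 0, "rz": 0.0}
    - {"tx": 0, "ty": 0.1, "tz": 0.0, "rx": 0.0, "ry": 0, "rz": 0.0}
    - {"tx": 0, "ty": 0, "tz": 0.0, "rx": 0.0, "ry": 0, "rz": 0.0}

```text
time_s: 44.15
position: [0.577, -0.1731, 0.0594]
tool_rot: [0.707, 0.035, -0.706, 0.035]
wrist_force: [0.2, -1.2, 0.9]
width: 0.15
```

apply_moves:
  increments:
    - {"tx": 0, "ty": 0.05, "tz": 0.0, "rx": 0.0, "ry": 0, "rz": 0.0}
    - {"tx": 0, "ty": 0.03, "tz": 0.0, "rx": 0.0, "ry": 0, "rz": 0.0}
    - {"tx": 0, "ty": 0, "tz": 0.0, "rx": 0.0, "ry": 0, "rz": 0.0}

```text
time_s: 44.52
position: [0.5776, -0.1742, 0.0594]
tool_rot: [0.706, 0.037, -0.706, 0.035]
wrist_force: [-1.6, 5.0, 4.6]
width: 0.145
```

apply_moves:
  increments:
    - {"tx": 0, "ty": 0, "tz": 0, "rx": 0, "ry": 0, "rz": 0}
    - {"tx": 0, "ty": 0, "tz": 0, "rx": 0, "ry": 0, "rz": 0}
    - {"tx": 0, "ty": 0, "tz": 0, "rx": 0, "ry": 0, "rz": 0}
    - {"tx": 0, "ty": 0, "tz": 0, "rx": 0, "ry": 0, "rz": 0}
    - {"tx": 0, "ty": 0, "tz": 0, "rx": 0, "ry": 0, "rz": 0}
  grip: 0

```text
time_s: 45.15
position: [0.5775, -0.1764, 0.0594]
tool_rot: [0.707, 0.035, -0.706, 0.035]
wrist_force: [-0.2, -0.1, 0.5]
width: 0.998
```

```bash
python3 - <<'E'
from h import *
st()
plan([(.577,-.174,.13,-84.3,2),(.577,-.174,.2,-75,1),(.482,-.1656,.20,5.7,9)])
E
```

```text
t 45.15 pos [ 0.5775 -0.1764  0.0594] F [-0.2 -0.1  0.5] w 0.998 q [-0.18  0.64  0.51  1.89 -0.46  0.72 -0.88]
toolx [ 0.001  0.    -1.   ] y [ 0.1   -0.995 -0.   ] z [-0.995 -0.1   -0.001]
WARN too fast [-1.4  0.   0. ] [-0.155  0.     0.   ]
[{"tx":-0.71,"ty":-0.02,"tz":0.0,"rx":0.0,"ry":-0.0,"rz":0.0},{"tx":-0.7,"ty":-0.03,"tz":0.0,"rx":0.001,"ry":-0.001,"rz":0.0},{"tx":-1.4,"ty":0.0,"tz":0.0,"rx":-0.155,"ry":0.0,"rz":0.0},{"tx":-0.0,"ty":-0.07,"tz":0.2,"rx":-0.149,"ry":0.0,"rz":0.0},{"tx":-0.0,"ty":-0.1,"tz":0.19,"rx":-0.15,"ry":0.0,"rz":0.0}]
[{"tx":-0.0,"ty":-0.13,"tz":0.17,"rx":-0.149,"ry":0.0,"rz":0.0},{"tx":-0.0,"ty":-0.16,"tz":0.14,"rx":-0.15,"ry":0.0,"rz":0.0},{"tx":-0.0,"ty":-0.18,"tz":0.12,"rx":-0.149,"ry":0.0,"rz":0.0},{"tx":-0.0,"ty":-0.19,"tz":0.09,"rx":-0.15,"ry":0.0,"rz":0.0},{"tx":-0.0,"ty":-0.2,"tz":0.06,"rx":-0.149,"ry":-0.0,"rz":0.0}]
[{"tx":-0.0,"ty":-0.21,"tz":0.03,"rx":-0.15,"ry":-0.0,"rz":0.0},{"tx":-0.0,"ty":-0.21,"tz":-0.01,"rx":-0.149,"ry":-0.0,"rz":0.0}]
```

apply_moves:
  increments:
    - {"tx": -0.9, "ty": 0, "tz": 0.0, "rx": 0.0, "ry": 0, "rz": 0.0}
    - {"tx": -0.9, "ty": 0, "tz": 0.0, "rx": 0, "ry": 0, "rz": 0.0}
    - {"tx": -0.9, "ty": 0.0, "tz": 0.0, "rx": -0.155, "ry": 0.0, "rz": 0.0}
    - {"tx": 0, "ty": -0.1, "tz": 0.2, "rx": -0.15, "ry": 0.0, "rz": 0.0}
    - {"tx": 0, "ty": -0.13, "tz": 0.19, "rx": -0.15, "ry": 0.0, "rz": 0.0}

```text
time_s: 45.78
position: [0.5551, -0.1721, 0.1951]
tool_rot: [0.678, 0.203, -0.677, 0.203]
wrist_force: [0.4, -0.2, -0.3]
width: 0.998
```

apply_moves:
  increments:
    - {"tx": 0, "ty": -0.13, "tz": 0.17, "rx": -0.149, "ry": 0.0, "rz": 0.0}
    - {"tx": 0, "ty": -0.16, "tz": 0.14, "rx": -0.15, "ry": 0.0, "rz": 0.0}
    - {"tx": 0, "ty": -0.18, "tz": 0.12, "rx": -0.149, "ry": 0.0, "rz": 0.0}
    - {"tx": 0, "ty": -0.19, "tz": 0.09, "rx": -0.15, "ry": 0.0, "rz": 0.0}
    - {"tx": 0, "ty": -0.2, "tz": 0.06, "rx": -0.149, "ry": 0, "rz": 0.0}

```text
time_s: 46.4
position: [0.5018, -0.1674, 0.1944]
tool_rot: [0.549, 0.445, -0.549, 0.446]
wrist_force: [0.2, 0.7, -0.0]
width: 0.998
```

apply_moves:
  increments:
    - {"tx": 0, "ty": -0.21, "tz": 0.03, "rx": -0.15, "ry": 0, "rz": 0.0}
    - {"tx": 0, "ty": -0.21, "tz": -0.01, "rx": -0.149, "ry": 0, "rz": 0.0}
    - {"tx": 0, "ty": 0, "tz": 0, "rx": 0, "ry": 0, "rz": 0}
    - {"tx": 0, "ty": 0, "tz": 0, "rx": 0, "ry": 0, "rz": 0}

```text
time_s: 46.9
position: [0.4816, -0.1655, 0.1944]
tool_rot: [0.475, 0.524, -0.474, 0.524]
wrist_force: [0.3, -1.0, -0.1]
width: 0.998
```

```bash
python3 - <<'E'
from h import *
st();im,d,c=snap("wrist","w18")
print("bar");P=bars("w18",.059,.072,(.49,.66,-.22,-.13))
print("knob");P=bars("w18",.092,.106,(.44,.53,-.21,-.12))
E
```

```text
t 46.9 pos [ 0.4816 -0.1655  0.1944] F [ 0.3 -1.  -0.1] w 0.998 q [-0.04  0.26  0.29  2.01 -0.1   0.88  0.41]
toolx [ 0.002  0.    -1.   ] y [0.995 0.098 0.002] z [ 0.098 -0.995  0.   ]
bar
2014 [341. 200.] [ 0.5725 -0.1737  0.0647] [ 576.8 -174. ] ((132.3942413330078, 15.557333946228027), 5.443378925323486)
knob
658 [249. 195.] [ 0.4812 -0.1657  0.0977] [ 481.1 -167.3] ((10.575033187866211, 43.369110107421875), 5.878618240356445)
```

View pics/w18.png

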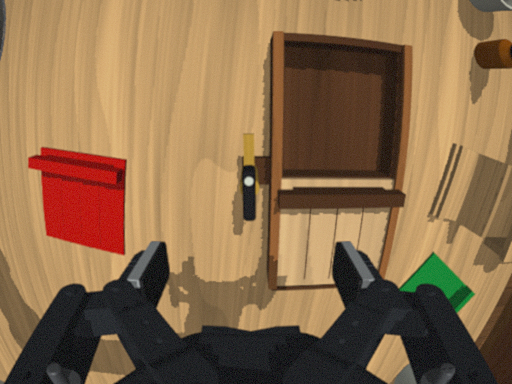

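```bash
python3 - <<'E'
from h import *
plan([(.4815,-.1662,.0845,5.8,4)])
E
```

```text
[{"tx":0.55,"ty":-0.0,"tz":0.0,"rx":-0.001,"ry":0.0,"rz":-0.0},{"tx":0.55,"ty":-0.0,"tz":0.0,"rx":-0.0,"ry":0.0,"rz":-0.0},{"tx":0.55,"ty":-0.0,"tz":0.01,"rx":-0.001,"ry":0.0,"rz":-0.001},{"tx":0.55,"ty":-0.01,"tz":0.0,"rx":-0.0,"ry":0.0,"rz":-0.0}]
```

apply_moves:
  increments:
    - {"tx": 0.55, "ty": 0, "tz": 0.0, "rx": 0, "ry": 0.0, "rz": 0}
    - {"tx": 0.55, "ty": 0, "tz": 0.0, "rx": 0, "ry": 0.0, "rz": 0}
    - {"tx": 0.55, "ty": 0, "tz": 0.01, "rx": 0, "ry": 0.0, "rz": 0}
    - {"tx": 0.55, "ty": -0.01, "tz": 0.0, "rx": 0, "ry": 0.0, "rz": 0}
    - {"tx": 0, "ty": 0, "tz": 0.0, "rx": 0, "ry": 0.0, "rz": 0}

```text
time_s: 47.58
position: [0.4797, -0.1656, 0.0827]
tool_rot: [0.474, 0.525, -0.475, 0.523]
wrist_force: [-0.2, 0.1, -0.0]
width: 1.001
```

apply_moves:
  increments:
    - {"tx": 0, "ty": 0, "tz": 0, "rx": 0, "ry": 0, "rz": 0}
    - {"tx": 0, "ty": 0, "tz": 0, "rx": 0, "ry": 0, "rz": 0}
    - {"tx": 0, "ty": 0, "tz": 0, "rx": 0, "ry": 0, "rz": 0}
    - {"tx": 0, "ty": 0, "tz": 0, "rx": 0, "ry": 0, "rz": 0}
    - {"tx": 0, "ty": 0, "tz": 0, "rx": 0, "ry": 0, "rz": 0}
  grip: 160

```text
time_s: 48.2
position: [0.4809, -0.166, 0.0845]
tool_rot: [0.474, 0.524, -0.474, 0.525]
wrist_force: [0.2, 0.2, -0.2]
width: 0.374
```

apply_moves:
  increments:
    - {"tx": 0, "ty": 0, "tz": 0, "rx": 0, "ry": 0, "rz": 0}
    - {"tx": 0, "ty": 0, "tz": 0, "rx": 0, "ry": 0, "rz": 0}
    - {"tx": 0, "ty": 0, "tz": 0, "rx": 0, "ry": 0, "rz": 0}
    - {"tx": 0, "ty": 0, "tz": 0, "rx": 0, "ry": 0, "rz": 0}
  grip: 255

```text
time_s: 48.7
position: [0.4806, -0.166, 0.0844]
tool_rot: [0.474, 0.525, -0.474, 0.525]
wrist_force: [-2.0, -0.4, 6.0]
width: 0.115
```

apply_moves:
  increments:
    - {"tx": 0, "ty": 0, "tz": 0, "rx": 0.1, "ry": 0, "rz": 0}
    - {"tx": 0, "ty": 0, "tz": 0, "rx": 0.1, "ry": 0, "rz": 0}
    - {"tx": 0, "ty": 0, "tz": 0, "rx": 0.1, "ry": 0, "rz": 0}
    - {"tx": 0, "ty": 0, "tz": 0, "rx": 0.1, "ry": 0, "rz": 0}
    - {"tx": 0, "ty": 0, "tz": 0, "rx": 0.1, "ry": 0, "rz": 0}

```text
time_s: 49.32
position: [0.4814, -0.1661, 0.0845]
tool_rot: [0.595, 0.383, -0.594, 0.384]
wrist_force: [-0.3, -0.5, 2.1]
width: 0.117
```

apply_moves:
  increments:
    - {"tx": 0, "ty": 0, "tz": 0, "rx": 0.1, "ry": 0, "rz": 0}
    - {"tx": 0, "ty": 0, "tz": 0, "rx": 0.1, "ry": 0, "rz": 0}
    - {"tx": 0, "ty": 0, "tz": 0, "rx": 0.1, "ry": 0, "rz": 0}
    - {"tx": 0, "ty": 0, "tz": 0, "rx": 0.1, "ry": 0, "rz": 0}
    - {"tx": 0, "ty": 0, "tz": 0, "rx": 0.1, "ry": 0, "rz": 0}

```text
time_s: 49.95
position: [0.482, -0.1666, 0.0845]
tool_rot: [0.674, 0.216, -0.672, 0.217]
wrist_force: [1.3, -2.2, -1.2]
width: 0.114
```

apply_moves:
  increments:
    - {"tx": 0, "ty": 0, "tz": 0, "rx": 0.1, "ry": 0, "rz": 0}
    - {"tx": 0, "ty": 0, "tz": 0, "rx": 0.1, "ry": 0, "rz": 0}
    - {"tx": 0, "ty": 0, "tz": 0, "rx": 0.1, "ry": 0, "rz": 0}
    - {"tx": 0, "ty": 0, "tz": 0, "rx": 0.1, "ry": 0, "rz": 0}
    - {"tx": 0, "ty": 0, "tz": 0, "rx": 0.1, "ry": 0, "rz": 0}

```text
time_s: 50.58
position: [0.4823, -0.1673, 0.0846]
tool_rot: [0.708, 0.034, -0.705, 0.036]
wrist_force: [3.2, -5.0, -3.6]
width: 0.117
```

```bash
python3 - <<'E'
from h import *
o,M=st();print(np.degrees(np.arctan2(M[1,1],M[0,1])),np.round(o["torque"],2))
E
```

```text
t 50.58 pos [ 0.4823 -0.1673  0.0846] F [ 3.2 -5.  -3.6] w 0.117 q [-0.31  0.51  0.67  2.11 -0.51  0.67 -0.78]
toolx [ 0.004 -0.003 -1.   ] y [ 0.098 -0.995  0.003] z [-0.995 -0.098 -0.004]
-84.37415678808658 [-0.9  -0.55  0.32]
```

apply_moves:
  increments:
    - {"tx": 0, "ty": 0, "tz": 0, "rx": 0.02, "ry": 0, "rz": 0}
    - {"tx": 0, "ty": 0, "tz": 0, "rx": 0, "ry": 0, "rz": 0}

```text
time_s: 50.82
position: [0.4823, -0.1674, 0.0845]
tool_rot: [0.708, 0.027, -0.705, 0.03]
wrist_force: [3.4, -3.5, -3.7]
width: 0.117
```

apply_moves:
  increments:
    - {"tx": 0, "ty": 0, "tz": 0, "rx": 0, "ry": 0, "rz": 0}
    - {"tx": 0, "ty": 0, "tz": 0, "rx": 0, "ry": 0, "rz": 0}
    - {"tx": 0, "ty": 0, "tz": 0, "rx": 0, "ry": 0, "rz": 0}
    - {"tx": 0, "ty": 0, "tz": 0, "rx": 0, "ry": 0, "rz": 0}
    - {"tx": 0, "ty": 0, "tz": 0, "rx": 0, "ry": 0, "rz": 0}
  grip: 0

```text
time_s: 51.45
position: [0.4808, -0.1659, 0.0843]
tool_rot: [0.707, 0.028, -0.706, 0.028]
wrist_force: [-0.1, -0.2, -0.5]
width: 1.003
```

apply_moves:
  increments:
    - {"tx": -0.9, "ty": 0, "tz": 0, "rx": 0, "ry": 0, "rz": 0}
    - {"tx": -0.9, "ty": 0, "tz": 0, "rx": 0, "ry": 0, "rz": 0}
    - {"tx": -0.9, "ty": 0, "tz": 0, "rx": 0, "ry": 0, "rz": 0}
    - {"tx": 0, "ty": 0, "tz": 0, "rx": 0, "ry": 0, "rz": 0}
    - {"tx": 0, "ty": 0, "tz": 0, "rx": 0, "ry": 0, "rz": 0}

```text
time_s: 52.08
position: [0.4804, -0.1656, 0.2188]
tool_rot: [0.707, 0.029, -0.706, 0.028]
wrist_force: [0.2, 1.2, -1.0]
width: 0.996
```

```bash
python3 - <<'E'
from h import *
st();im,d,c=snap("wrist","w19")
print("bar");P=bars("w19",.059,.072,(.49,.66,-.22,-.13))
print("knob");P=bars("w19",.092,.106,(.44,.53,-.21,-.12))
snap("scene","s19");s=cv2.imread("pics/s19.png");cv2.imwrite("pics/s19c.png",cv2.resize(s[160:300,150:350],None,fx=4,fy=4,interpolation=cv2.INTER_CUBIC))
E
```

```text
t 52.08 pos [ 0.4804 -0.1656  0.2188] F [ 0.2  1.2 -1. ] w 0.996 q [-0.5   0.3   0.86  2.02 -0.28  0.95 -0.98]
toolx [ 0.001  0.001 -1.   ] y [ 0.081 -0.997 -0.001] z [-0.997 -0.081 -0.001]
bar
2015 [268.  80.] [ 0.5762 -0.1742  0.0647] [ 575.9 -174.2] ((132.17449951171875, 14.813355445861816), 5.580970764160156)
knob
563 [253. 184.] [ 0.4822 -0.1675  0.0974] [ 481.6 -167.6] ((42.02900314331055, 10.944294929504395), 5.028377056121826)
```

View pics/w19.png

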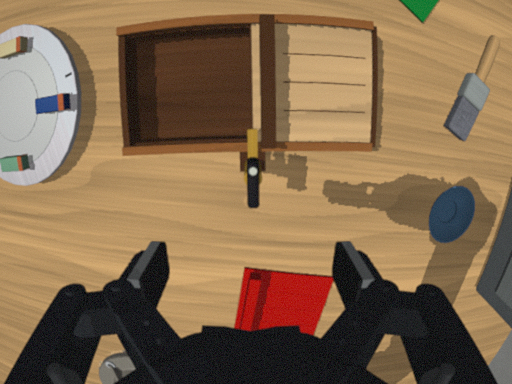

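View pics/s19c.png

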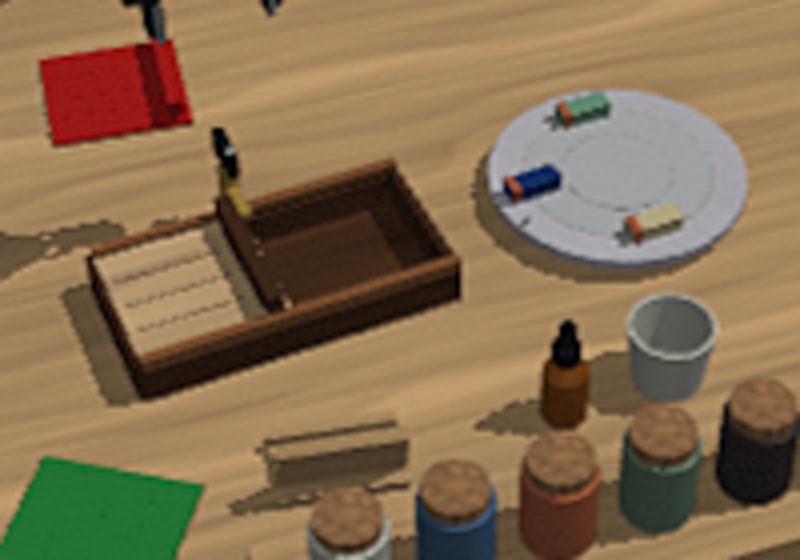

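```bash
python3 - <<'E'
from plant import robot
print(robot.hand_in())
E
```

```text
the job is handed in; nothing more can be done
None
```

The changeover is done and handed in at about 52 s of the 210 s allowed.

I turned the clamp about a quarter turn anticlockwise and slid the lid to its end stop, about 136 mm. Three bars were in the case: green, dark blue and cream. Bar 3, the brown-orange one, was not there. All three bars now lie on the turntable, and the crackle tile lies on the case floor. I then shut the lid and turned the clamp back to locked.

**Last checks:**
- **Bars:** the measurement after the last bar was laid put their tops at about 40 mm, as they should be for bars lying flat, and well apart. In the last pictures they are still in place.
- **Tile:** measured flat near the middle of the compartment, top at 12.3 mm, before the lid was shut. I could not see it afterwards.
- **Lid:** the cross bar was back within about 1 mm of where it started, and the lid met its stop at about 5 N.
- **Clamp:** the knob measured 5.0° against the case's 5.7°, so the joint is at about 0 (locked), with its tongue across the bar's path.
- **Other things:** the dropper, mixing cup, tile stand, dish, brush and look-alike lids showed no visible change in the last pictures. The pigment jar was outside those views, so I did not recheck it.

None of these checks failed. The first batch of moves was refused because some values were missing, but nothing moved and I resent it.

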